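# Paints and bottles back into the bench rack by height, behind the sliding stop

## Task

Put the small glass bottle, the spray can, the dropper bottle and the paint pot that stand loose on the right of the desk away in the bottle rack, upright, one on the middle of each round mat, in order of height: the tallest on the mat next to the tall wooden end board, then down to the shortest on the mat at the rack's open end. The rack's sliding stop was left in the middle of the row: slide it along its bar to the red line at the open end (away from the end board), so that its blade closes the row there, and leave it on that line. Do not knock any of the four over.

Things in the scene. Friction and masses are not known exactly. Their poses are not given: they have to be found in the camera images.
- spirit: Small glass bottle, the tallest, 211 mm: clear brown, round, 58 mm across, coloured label, slim neck with a yellow cap. Origin at the centre of its underside, z up. Body up to 100 mm, neck 24 mm thick from there to the top; pads bear flat along its x or y axis: grip the neck that way about 180 mm up. Loose, about 0.42 kg; its x axis is within 0.35 rad of straight ahead.
- primer: Spray can of primer, second in height, 144 mm: round blue body 44 mm across up to 105 mm with a white and a yellow band, white push-on cap 40 mm across from 108 to 144 mm up. Origin at the centre of its underside, z up; grip the cap about 122 mm up from any side (the cap stays on). Loose, about 0.15 kg.
- dropper: Dropper bottle, third in height, 90 mm: round white body with a green label, 25 mm across up to 61 mm, then a red conical tip. Origin at the centre of its underside, z up; grip the body about 40 mm up from any side. Loose, about 30 g. (Small bottles at the far back of the desk are not part of the job.)
- paint: Paint pot, the shortest, 42 mm: round, 32 mm across, coloured label, knurled black lid 35 mm across from 31 to 42 mm up. Origin at the centre of its underside, z up; grip the lid about 34 mm up from any side. Loose, about 30 g.
- pad_1: Round black mat, 58 mm across, grey centre dot, flush in the rack's deck; first of a straight row of four, 70 mm apart, at the rack's left end as the robot sees it. Origin at its centre on the deck's top, 14 mm above the desk. Its y axis runs along the row from pad_4 towards pad_1, its x axis across the row to the guide bar behind, z up. Fixed, may stand turned a little.
- pad_2: Second mat of the row, like pad_1, same axes. The rack around the mats: a plywood deck, 404 mm along the row, from 45 mm in front of the mats' centres to 90 mm behind them; an aluminium lip on the front edge ends 5 mm above the deck.
- pad_3: Third mat of the row, like pad_1, same axes. The rack's steel guide bar, 12 mm thick, runs parallel to the row, 65 mm behind the mats' centres (their +x side), its axis 42 mm above the desk, between grey blocks 58 mm high (above the desk) centred 184 mm either side of the row's middle.
- pad_4: Fourth mat of the row, like pad_1, same axes, at the rack's right end as the robot sees it. Two red lines, 5 mm wide, cross the deck 150 mm either side of the row's middle, 45 mm beyond the centres of pad_1 and pad_4.
- end_board: Tall wooden end board with a dark round inlay: 80 mm across the row, 12 mm thick, 120 mm above the deck. Fixed to one end of the rack, 88 mm beyond the centre of pad_1 or of pad_4: which end changes. Origin at the middle of its foot on the deck's top. The other end, with only an 8 mm lip, is the open end.
- stop (a joint): Stop on the bar; m from the row's middle, + to pad_1; travel -0.165 to 0.165. Right above the bar an orange grip block, 18 mm along the row, 24 across, top 96 mm above desk: take its upper 30 mm. Black 6 mm blade, 22 to 62 mm above desk, juts over the row and hits what stands there. Slides with 2 to 3 N, stays put. Red lines at -0.15 and 0.15: use -0.15 if the board is by pad_1, 0.15 if by pad_4.
Things that resemble listed ones, but are neither listed nor needed, are in the scene too. What is shaped like the spirit but pink is not meant.

How it is judged:
By the outcome, as a careful person would: the job done as asked, in the order asked, and still so for the second after the job is handed in, with the robot touching nothing.
It also fails if it takes over 144 s, if anything falls off the work surface, if the arm or the gripper's body presses on something with over 40 N, if the wrist force passes 120 N, or if a joint passes its speed limit or range.

## Robot

A 7-joint arm with a two-finger parallel gripper is mounted at the origin on a cart in front of the work surface, level with it; the furniture and walls round the work are solid. World frame = base frame: x ahead of the robot, y to its left, z up, the work surface at z = 0. Lengths are in m, angles in rad, forces in N, time in s.
With the tool pointing down it reaches from about 0.4 to 0.85 m from the base axis. Payload 4.5 kg.
Tool frame: the origin (TCP) lies midway between the tips of the shut fingers; the grasp point (between the pads) lies 19 mm behind it (r.grip_point_offset is the distance from the TCP to the grasp point, in m); z points along the fingers, y is the line along which they close (so a half turn about z gives the same grasp; the last joint's range is limited). The gripper opens to 88 mm and grips with 3 to 60 N. Pads are 18 mm wide; open, the fingers measure 123 mm over their backs; the gripper's body (75 mm by 187 mm) begins 45 mm behind the grasp point.
Start: joints at [-1.124, 0.689, -0.195, 1.565, 0.157, 0.902, -0.215], TCP at [0.251, 0.573, 0.239] pointing down, gripper open.
Joint ranges: [-3.01, 3.01], [-0.46, 2.08], [-1.47, 1.51], [0.13, 2.56], [-1, 4.14], [0.04, 2.09], [-2.66, 2.66]. Speed limits (rad/s): [2.57, 2.57, 3.14, 3.14, 3.14, 3.14, 3.14].

## Interface

Orientations are given as a unit quaternion [x, y, z, w].
In Python, from plant import r, optics gives the robot as it stands.
- The arm moves only by the shell command python3 -m pendant 'ROWS' [OPENING] [FORCE]. ROWS is JSON, a list of rows, each a list of 6 numbers: the shift along the tool's x, y, z as a fraction of full scale, then the turn, a rotation vector about the tool's x, y, z as a fraction of full scale. A call has 1 to 5 rows; each row shifts and turns the commanded pose from where the row before left it, along the tool's axes as they then stand; what a row does not reach is not made up. Full scale, the value 1, is 0.025 m for a shift and pi rad for a turn. A row lasts 1/12 s, in which the tool goes at most 41.7 mm and 7.16 degrees, less where a joint would pass 70% of its speed; a pose out of reach is approached as far as the arm can. A call with a number of a shift or a turn outside -1 to 1 is refused whole. A call with a gripper value outside its range is refused whole. OPENING is the opening, from -1 (shut) to 1 (fully open), set as the call begins (- or left out, the last holds). The fingers move at their own pace and stop on an object; FORCE is the grip in N (left out, the last holds). Time passes only in rows, so rows that do not move let the fingers close. It gives the time, the measured TCP pose, the force, the opening and the grip force at its end, in the units of the state.
- r.get_state(): the state, without advancing time (a new reading comes with each control period).
- optics.snapshot(name): name is "scene" or "side" or "wrist"; returns (picture, depth): 400x640x3 uint8, blue, green, red; 400x640 float32, m along the optical axis (not along the pixel's ray), 0 where there is no reading.
- optics.calibration(name): a dict with "vfov" (degrees; the focal length in pixels is half the picture's height over the tangent of half this angle, whatever the lens; pixels are square), "cx", "cy" (the principal point, pixels), "cam_to_world" (4x4, takes a point from camera to world coordinates); the wrist camera has in their place "tool_from_camera" (4x4, takes a point from camera to tool coordinates, whose origin is the TCP and whose axes are the flange's). Camera axes: x right, y up, looking along -z (the intrinsics and any distortion apply to the point x, -y, -z); pixel columns grow to the right and rows downward; lengths in m; the calibration is good to about 2 mm. A picture is of the moment at which its call begins: read the wrist's pose just before it. calibration takes no time and is no camera call.
- r.finish_job(): hands the job in; it is judged then, once.
The state is a dict: "clock": time; "q": joint angles; "qd": joint speeds; "joint_torque": joint torques, N m; "tool_pos": TCP position; "eef_rot": TCP orientation; "contact_force": force on the tool from outside, world axes, zero at the start; "moment": the same for the moment, N m; "opening": opening from 0.0 (shut) to 1.0 (fully open); "finger_force": force on a finger pad.
Only numpy, scipy, OpenCV 4.12 (cv2) and the standard library are available. Lean on these libraries where they do the work, as an engineer would, in place of code of your own. Each camera call takes 0.05 s, during which the arm holds its last target. There are 200 camera calls.

## Working session

There is one attempt and no reset: what is moved stays moved. The work goes in short steps, Python scripts to look and compute and a shell command to move; the robot and the scene stay as the last step left them, time stands still between calls to the robot, and variables do not carry over. Pictures are saved under pics/ and viewed, at most 14 in all, crops included, and the job is handed in when it is done.

```bash
ls; mkdir -p pics
cat > h.py <<'E'
import numpy as np, cv2
from plant import r, optics
from scipy.spatial.transform import Rotation as R
def snap(name,fn=None):
    s=r.get_state(); p,d=optics.snapshot(name)
    np.savez(f'pics/{fn or name}.npz',p=p,d=d,pos=s['tool_pos'],rot=s['eef_rot'])
    cv2.imwrite(f'pics/{fn or name}.png',p); return p,d
def cam(name,st=None):
    c=optics.calibration(name); f=200/np.tan(np.radians(c['vfov'])/2)
    if 'cam_to_world' in c: T=np.array(c['cam_to_world'])
    else:
        T=np.eye(4); T[:3,:3]=R.from_quat(st[1]).as_matrix(); T[:3,3]=st[0]; T=T@np.array(c['tool_from_camera'])
    return c,f,T
def pts(name,fn,uv):
    z=np.load(f'pics/{fn}.npz'); c,f,T=cam(name,(z['pos'],z['rot'])); out=[]
    for u,v in uv:
        dd=z['d'][v-1:v+2,u-1:u+2]; dd=dd[dd>0]; d=np.median(dd) if len(dd) else 0
        out.append((T@np.array([(u-c['cx'])/f*d,-(v-c['cy'])/f*d,-d,1]))[:3])
    return np.array(out)
def onz(name,fn,uv,zs):
    z=np.load(f'pics/{fn}.npz'); c,f,T=cam(name,(z['pos'],z['rot'])); out=[]
    for (u,v),h in zip(uv,zs):
        w=T[:3,:3]@np.array([(u-c['cx'])/f,-(v-c['cy'])/f,-1]); out.append(T[:3,3]+w*(h-T[2,3])/w[2])
    return np.array(out)
E
python3 - <<'E'
from h import *
for n in('scene','side'):
    snap(n); print({k:v for k,v in optics.calibration(n).items()})
print(optics.calibration('wrist'))
print(r.get_state(), r.grip_point_offset)
E
```

```text
pics
{'vfov': 47.947726826159624, 'cx': 318.610470683167, 'cy': 198.36558076058617, 'cam_to_world': array([[-0.76843678,  0.37991442, -0.51494655, -0.10082286],
       [-0.63951435, -0.4847648 ,  0.59667787,  0.70313483],
       [-0.02294144,  0.78782493,  0.61547183,  0.75730205],
       [ 0.        ,  0.        ,  0.        ,  1.        ]])}
{'vfov': 50.98814297322275, 'cx': 322.8813365472226, 'cy': 196.34765586195434, 'cam_to_world': array([[-0.99301148,  0.04432048, -0.10937959,  0.38747615],
       [-0.11726653, -0.4749503 ,  0.87216442,  0.99409591],
       [-0.01329512,  0.87889585,  0.47682841,  0.58403434],
       [ 0.        ,  0.        ,  0.        ,  1.        ]])}
{'vfov': 60.33311566550556, 'cx': 313.3408467346627, 'cy': 199.3852557591611, 'tool_from_camera': array([[ 3.54303749e-04,  9.64580812e-01,  2.63787286e-01,
         6.76632810e-02],
       [ 9.99999821e-01, -4.69174652e-04,  3.72471254e-04,
        -4.64291187e-04],
       [ 4.83040932e-04,  2.63787106e-01, -9.64580805e-01,
        -1.47005899e-01],
       [ 0.00000000e+00,  0.00000000e+00,  0.00000000e+00,
         1.00000000e+00]])}
{'clock': 0.1, 'q': array([-1.12421673,  0.68989382, -0.194521  ,  1.56623561,  0.15732316,
        0.90250134, -0.21505265]), 'qd': array([-5.08174841e-04, -1.57836820e-03,  9.59951366e-04, -1.77915137e-03,
        8.65720115e-05, -8.69914794e-04, -5.10357717e-05]), 'joint_torque': array([-3.88059460e-03, -5.28496385e+01, -1.27167284e+00, -1.53834683e+01,
       -5.25644724e-02,  1.99900445e-03,  4.39202825e-05]), 'tool_pos': array([0.25054112, 0.57196762, 0.23799536]), 'eef_rot': array([ 2.04859959e-01,  9.78790949e-01, -8.16280104e-04, -1.00284050e-04]), 'contact_force': array([-0.54978799,  0.18497385,  0.13916746]), 'moment': array([ 0.02403595, -0.0110371 , -0.03127734]), 'finger_force': 0.0, 'opening': 1.0063179855611295} 0.0187
```

View pics/scene.png

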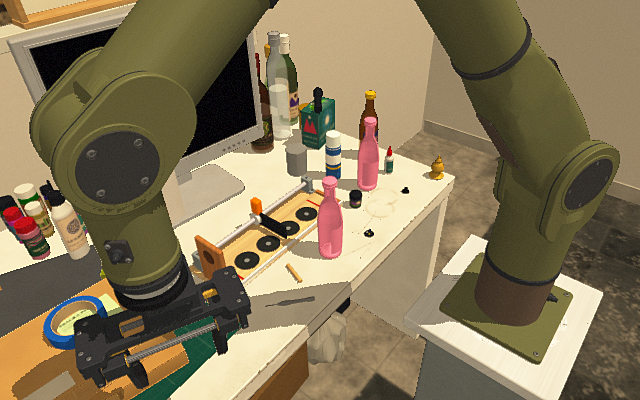

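View pics/side.png

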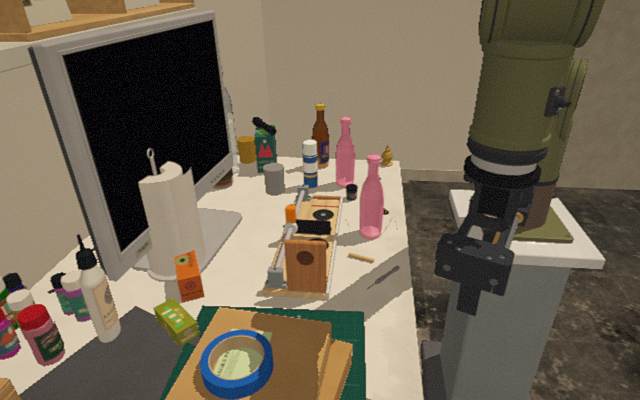

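Scene picture: candidates are the brown bottle with yellow cap (370,120), two pink look-alikes (369,155) and (329,218), a blue/white can (333,155), the red-tip dropper (389,160), the black-lidded pot (355,198), and a grey tin (297,158, not meant). The end board (210,255) is by pad_1, so the stop goes to -0.15. I'll check these in one close crop.

Run:
```python
from h import *
p=cv2.imread('pics/scene.png'); c=p[80:290,190:470]
cv2.imwrite('pics/c1.png',cv2.resize(c,None,fx=2.8,fy=2.8,interpolation=cv2.INTER_CUBIC))
uv=[(370,96),(333,137),(389,153),(355,193),(370,125),(329,184),(247,260),(268,243),(287,228),(306,214),(256,204),(297,146),(404,190),(369,233),(438,160)]
for u,q in zip(uv,pts('scene','scene',uv)): print(u,q.round(3))
```

```text
(370, 96) [ 0.546 -0.28   0.204]
(333, 137) [ 0.555 -0.124  0.142]
(389, 153) [ 0.451 -0.247  0.07 ]
(355, 193) [ 0.438 -0.067  0.042]
(370, 125) [ 0.455 -0.148  0.201]
(329, 184) [0.372 0.121 0.209]
(247, 260) [0.503 0.261 0.015]
(268, 243) [0.506 0.19  0.014]
(287, 228) [0.506 0.123 0.014]
(306, 214) [0.504 0.053 0.015]
(256, 204) [0.56  0.166 0.091]
(297, 146) [ 0.672 -0.103  0.08 ]
(404, 190) [ 0.366 -0.2    0.006]
(369, 233) [0.343 0.003 0.004]
(438, 160) [ 0.333 -0.317  0.057]
```

View pics/c1.png

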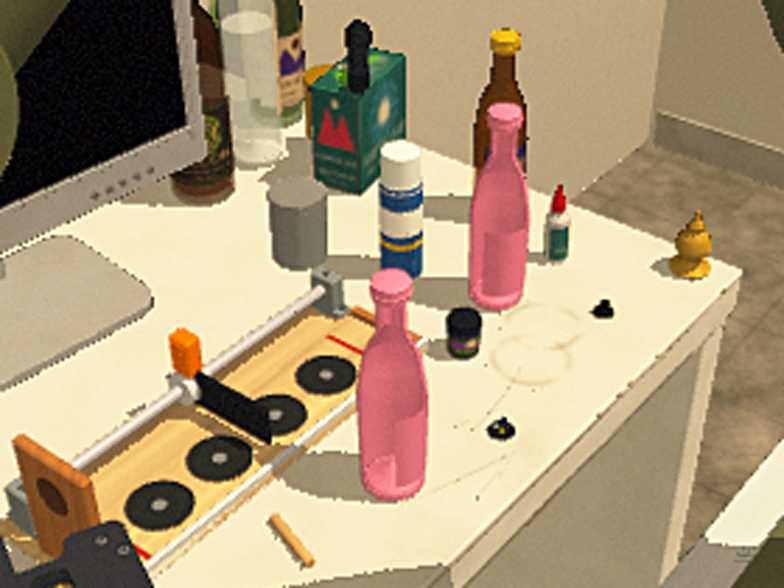

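The crop confirms the choices: brown bottle, yellow cap at crop (505,42); blue can (401,155–270); dropper (558,235); pot (464,330). The gold figurine and pink bottles are not wanted. Board with dark inlay is at pad_1's end. Next: precise circle fits from both cameras.

```bash
cat >> h.py <<'E'
from scipy.optimize import least_squares
def cloud(name,fn):
    z=np.load(f'pics/{fn}.npz'); c,f,T=cam(name,(z['pos'],z['rot'])); d=z['d']
    v,u=np.mgrid[:400,:640]; P=np.stack([(u-c['cx'])/f*d,-(v-c['cy'])/f*d,-d],-1)@T[:3,:3].T+T[:3,3]
    P[d<=0]=np.nan; return P,z['p']
def circ(P,c0,zr,rad,w=.02):
    q=P.reshape(-1,3); q=q[(np.hypot(q[:,0]-c0[0],q[:,1]-c0[1])<rad+w)&(q[:,2]>zr[0])&(q[:,2]<zr[1])]
    if len(q)<8: return None,len(q),0
    s=least_squares(lambda c:np.hypot(q[:,0]-c[0],q[:,1]-c[1])-rad,c0,loss='soft_l1',f_scale=.001)
    return s.x.round(4),len(q),round(float(np.median(abs(s.fun))),4)
E
python3 - <<'E'
from h import *
for n in('scene','side'):
    P,p=cloud(n,n); print(n)
    for nm,c,zr,rad in [('spirit neck',(.555,-.285),(.13,.195),.012),('spirit body',(.555,-.285),(.03,.095),.029),('primer body',(.56,-.13),(.02,.1),.022),('primer cap',(.56,-.13),(.11,.14),.02),
        ('dropper',(.455,-.248),(.01,.058),.0125),('paint',(.44,-.068),(.005,.028),.016),('paintlid',(.44,-.068),(.032,.04),.0175),('pinkA',(.46,-.15),(.02,.09),.029),('pinkB',(.375,.12),(.02,.09),.029)]:
        print(nm,*circ(P,c,zr,rad,.012))
    # orange block
    hsv=cv2.cvtColor(p,cv2.COLOR_BGR2HSV)
    m=(hsv[...,0]>4)&(hsv[...,0]<18)&(hsv[...,1]>200)&(hsv[...,2]>150)&(abs(P[...,0]-.57)<.03)&(abs(P[...,1]-.165)<.04)&(P[...,2]>.06)
    q=P[m]; print('block',len(q),q.min(0).round(4),q.max(0).round(4), q[q[:,2]>.09].mean(0).round(4))
    # grey dots
    dk=(p.max(-1)<70)&(abs(P[...,2]-.014)<.005)
    for c in [(.503,.261),(.506,.19),(.506,.123),(.504,.053)]:
        mm=dk&(np.hypot(P[...,0]-c[0],P[...,1]-c[1])<.035); q=P[mm]
        print('pad',len(q),((q.min(0)+q.max(0))/2).round(4),(q.max(0)-q.min(0)).round(4))
    q=P[(abs(P[...,0]-.5)<.35)&(abs(P[...,1])<.4)&(abs(P[...,2])<.01)]; print('desk z',np.median(q[:,2]))
E
```

```text
scene
spirit neck [ 0.5545 -0.2894] 201 0.0027
spirit body [ 0.5547 -0.2923] 90 0.0009
primer body [ 0.5674 -0.1368] 374 0.001
primer cap [ 0.5671 -0.1368] 141 0.0011
dropper [ 0.4543 -0.2539] 127 0.0012
paint [ 0.4385 -0.0692] 81 0.0009
paintlid [ 0.4397 -0.0704] 42 0.0014
pinkA [ 0.4645 -0.1608] 433 0.001
pinkB [0.3813 0.109 ] 542 0.0007
block 145 [0.5562 0.151  0.0614] [0.5805 0.1698 0.0986] [0.5673 0.1611 0.0945]
pad 308 [0.5047 0.2612 0.0142] [0.057  0.0556 0.0074]
pad 276 [0.505  0.1915 0.0136] [0.0557 0.0547 0.0087]
pad 151 [0.5055 0.1163 0.0143] [0.0548 0.045  0.008 ]
pad 209 [0.5067 0.0509 0.0143] [0.0551 0.0537 0.0075]
desk z -0.0002776688181302389
side
spirit neck [ 0.5551 -0.2864] 213 0.0039
spirit body [ 0.5563 -0.2925] 230 0.0015
primer body [ 0.5686 -0.1374] 356 0.001
primer cap [ 0.5683 -0.1374] 133 0.0009
dropper None 0 0
paint [ 0.4397 -0.07  ] 78 0.001
paintlid [ 0.4394 -0.0705] 33 0.0011
pinkA [ 0.4653 -0.1608] 398 0.0011
pinkB [0.3823 0.1088] 574 0.0008
block 138 [0.5594 0.1537 0.0607] [0.5794 0.1731 0.0981] [0.5688 0.1633 0.0947]Traceback (most recent call last):
  File "<stdin>", line 15, in <module>
    return umr_minimum(a, axis, None, out, keepdims, initial, where)
ValueError: zero-size array to reduction operation minimum which has no identity
```

```bash
cat >> h.py <<'E'
def to(x,y,z,yaw=None):
    "shift needed in units of full scale (tool axes now), turn about tool z; yaw=world angle of tool y, deg; z=TCP"
    s=r.get_state(); M=R.from_quat(s['eef_rot']).as_matrix()
    cur=np.degrees(np.arctan2(M[1,1],M[0,1])); d=np.array([x,y,z])-s['tool_pos']
    print('tcp',s['tool_pos'].round(4),'yaw',round(cur,2),'tilt',round(np.degrees(np.arccos(-M[2,2])),2),'t',round(s['clock'],2),'shift',(M.T@d/.025).round(3), end=' ')
    if yaw is not None:
        t=(yaw-cur+90)%180-90; print('turnz frac',round(-t/180,4), 'shift after turn',(R.from_euler('z',-t,degrees=True).as_matrix().T@(M.T@d)/.025).round(3),end='')
    print()
E
python3 - <<'E'
from h import *
uv=[(205,120),(235,60),(250,120),(190,190)]; print(pts('scene','scene',uv).round(3))
uv=[(60,150),(130,120),(200,90),(225,60),(170,190),(170,250),(150,160)]; print(pts('side','side',uv).round(3))
to(.569,.162,.18,90.5); print(r.get_state()['contact_force'])
E
```

```text
[[ 0.796  0.102  0.211]
 [ 0.786 -0.015  0.335]
 [ 0.782 -0.035  0.157]
 [ 0.829  0.173  0.012]]
[[ 1.1    0.171  0.225]
 [ 0.82   0.313  0.35 ]
 [ 0.793  0.05   0.338]
 [ 1.098 -1.004  0.208]
 [ 0.773  0.312  0.21 ]
 [ 0.791  0.328  0.077]
 [ 0.816  0.285  0.26 ]]
tcp [0.2505 0.572  0.238 ] yaw 66.36 tilt 0.09 t 0.1 shift [-18.245  -9.91    2.339] turnz frac -0.1341 shift after turn [-12.596 -16.506   2.339]
[-0.54978799  0.18497385  0.13916746]
```

```bash
python3 -m pendant '[[0,0,0,0,0,-0.0335],[0,0,0,0,0,-0.0335],[0,0,0,0,0,-0.0335],[0,0,0,0,0,-0.0335],[0,0,0,0,0,0]]' 0 10
python3 -m pendant '[[-0.4,-0.5,0,0,0,0],[-0.75,-1,0,0,0,0],[-0.75,-1,0,0,0,0],[-0.75,-1,0,0,0,0],[-0.75,-1,0,0,0,0]]'
python3 -m pendant '[[-0.75,-1,0,0,0,0],[-0.75,-1,0,0,0,0],[-0.75,-1,0,0,0,0],[-0.75,-1,0,0,0,0],[-0.75,-1,0,0,0,0]]'
python3 -m pendant '[[-0.75,-1,0,0,0,0],[-0.75,-1,0,0,0,0],[-0.75,-1,0,0,0,0],[-0.75,-1,0,0,0,0],[-0.4,-0.5,0,0,0,0]]'
python3 -m pendant '[[0,0,0,0,0,0],[0,0,0,0,0,0]]'
python3 - <<'E'
from h import *
to(.569,.162,.066,90.5); snap('wrist','w1')
for u in [(.569,.162,.096),(.5055,.191,.014),(.5062,.121,.014),(.5067,.051,.014)]:
    s=r.get_state(); c,f,T=cam('wrist',(s['tool_pos'],s['eef_rot'])); q=np.linalg.inv(T)@np.array([*u,1]); print(u,(c['cx']-f*q[0]/q[2]).round(1),(c['cy']+f*q[1]/q[2]).round(1))
E
```

```text
clock: 0.52
tool_pos: [0.2508, 0.5721, 0.2382]
eef_rot: [-0.005, 1.0, -0.0, -0.0]
contact_force: [-0.1, -0.4, 0.6]
opening: 0.649
finger_force: 0.0
clock: 0.93
tool_pos: [0.3372, 0.4594, 0.2385]
eef_rot: [-0.003, 1.0, -0.0, -0.0]
contact_force: [0.7, -0.2, -0.1]
opening: 0.496
finger_force: 0.0
clock: 1.35
tool_pos: [0.4321, 0.335, 0.2386]
eef_rot: [-0.002, 1.0, -0.0, -0.0]
contact_force: [0.7, 0.7, 1.2]
opening: 0.501
finger_force: 0.0
clock: 1.77
tool_pos: [0.5197, 0.2199, 0.2383]
eef_rot: [0.0, 1.0, -0.001, 0.0]
contact_force: [0.4, -0.7, 0.5]
opening: 0.499
finger_force: 0.0
clock: 1.93
tool_pos: [0.5174, 0.2241, 0.2384]
eef_rot: [-0.002, 1.0, 0.0, -0.0]
contact_force: [-0.6, 0.2, 0.5]
opening: 0.501
finger_force: 0.0
tcp [0.5174 0.2241 0.2384] yaw 90.22 tilt 0.04 t 1.93 shift [-2.058 -2.494  6.896] turnz frac -0.0015 shift after turn [-2.046 -2.503  6.896]
(0.569, 0.162, 0.096) 242.8 243.0
(0.5055, 0.191, 0.014) 281.8 159.6
(0.5062, 0.121, 0.014) 217.3 159.7
(0.5067, 0.051, 0.014) 152.8 159.7
```

View pics/w1.png

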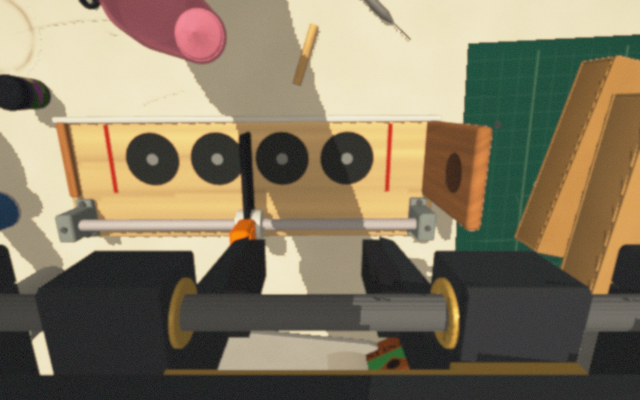

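The wrist view shows the mat dots at (346,158), (282,159), (217,159), (152,159), exactly where predicted. The red lines and the board on pad_1's end are visible, and the stop block is at (243,230).

```bash
python3 -m pendant '[[-0.7,-0.83,0,0,0,0],[-0.7,-0.83,0,0,0,0],[-0.65,-0.84,0,0,0,0],[0,0,0.8,0,0,-0.0015],[0,0,1,0,0,0]]' 
python3 -m pendant '[[0,0,1,0,0,0],[0,0,0.5,0,0,0],[0,0,0,0,0,0],[0,0,0,0,0,0]]'
python3 - <<'E'
from h import *
to(.569,.162,.066,90.5); p,d=snap('wrist','w2'); P,p=cloud('wrist','w2')
hsv=cv2.cvtColor(p,cv2.COLOR_BGR2HSV)
m=(hsv[...,0]>4)&(hsv[...,0]<18)&(hsv[...,1]>200)&(hsv[...,2]>120)&(P[...,2]>.088)&(P[...,2]<.105)
q=P[m]; print(len(q),q.min(0).round(4),q.max(0).round(4),q.mean(0).round(4))
v,u=np.nonzero(m); print(u.min(),u.max(),v.min(),v.max())
E
```

```text
clock: 2.4
tool_pos: [0.5708, 0.1637, 0.1949]
eef_rot: [-0.006, 1.0, 0.001, 0.002]
contact_force: [-0.7, 0.6, -0.9]
opening: 0.502
finger_force: 0.0
clock: 2.73
tool_pos: [0.568, 0.1646, 0.156]
eef_rot: [-0.008, 1.0, 0.0, -0.001]
contact_force: [-0.2, 0.6, 0.2]
opening: 0.502
finger_force: 0.0
tcp [0.568  0.1646 0.156 ] yaw 90.87 tilt 0.1 t 2.73 shift [-0.045 -0.109  3.6  ] turnz frac 0.0021 shift after turn [-0.045 -0.108  3.6  ]
920 [0.5577 0.148  0.0881] [0.579  0.166  0.0989] [0.5675 0.157  0.096 ]
288 316 198 233
```

```bash
python3 -m pendant '[[-0.04,-0.18,0.6,0,0,0.002],[0,0,1,0,0,0],[0,0,1,0,0,0],[0,0,0.8,0,0,0],[0,0,0.2,0,0,0]]'
python3 -m pendant '[[0,0,0,0,0,0],[0,0,0,0,0,0],[0,0,0,0,0,0],[0,0,0,0,0,0],[0,0,0,0,0,0]]' -1 15
python3 - <<'E'
from h import *
to(.569,.006,.066,90.5)
E
```

```text
clock: 3.2
tool_pos: [0.5692, 0.1586, 0.0649]
eef_rot: [-0.004, 1.0, -0.0, -0.001]
contact_force: [-0.4, -0.2, 0.0]
opening: 0.496
finger_force: 0.0
clock: 3.62
tool_pos: [0.5712, 0.1583, 0.0678]
eef_rot: [-0.003, 1.0, 0.0, 0.001]
contact_force: [-0.5, -1.0, 5.6]
opening: 0.202
finger_force: 15.0
tcp [0.5712 0.1583 0.0678] yaw 90.36 tilt 0.15 t 3.62 shift [ 0.127 -6.09   0.066] turnz frac -0.0008 shift after turn [ 0.142 -6.09   0.066]
```

```bash
python3 -m pendant '[[0,-0.3,0,0,0,0],[0,-0.5,0,0,0,0],[0,-0.6,0,0,0,0],[0,-0.6,0,0,0,0],[0,-0.6,0,0,0,0]]'
python3 -m pendant '[[0,-0.6,0,0,0,0],[0,-0.6,0,0,0,0],[0,-0.6,0,0,0,0],[0,-0.6,0,0,0,0],[0,-0.5,0,0,0,0]]'
python3 -m pendant '[[0,-0.4,0,0,0,0],[0,-0.15,0,0,0,0],[0,0,0,0,0,0],[0,0,0,0,0,0]]'
python3 - <<'E'
from h import *
to(.569,.006,.066,90.5); snap('scene','s2'); s=r.get_state(); print(s['contact_force'],s['opening'])
P,p=cloud('scene','s2'); hsv=cv2.cvtColor(p,cv2.COLOR_BGR2HSV)
m=(hsv[...,2]<60)&(P[...,2]>.05)&(P[...,2]<.066)&(abs(P[...,0]-.5)<.045)&(abs(P[...,1])<.06); q=P[m]; print('blade',len(q),q.min(0),q.max(0),np.median(q,0))
m=((hsv[...,0]<6)|(hsv[...,0]>174))&(hsv[...,1]>150)&(abs(P[...,2]-.014)<.006)&(abs(P[...,0]-.51)<.08)&(abs(P[...,1])<.05); q=P[m]; print('red',len(q),np.median(q,0) if len(q) else '')
cv2.imwrite('pics/c2.png',cv2.resize(p[150:270,220:380],None,fx=4,fy=4,interpolation=cv2.INTER_CUBIC))
E
```

```text
clock: 4.03
tool_pos: [0.5718, 0.0941, 0.0677]
eef_rot: [-0.004, 1.0, 0.001, 0.002]
contact_force: [0.0, 2.3, 7.7]
opening: 0.199
finger_force: 15.0
clock: 4.45
tool_pos: [0.5725, 0.0205, 0.0677]
eef_rot: [-0.003, 1.0, 0.001, 0.002]
contact_force: [0.2, 3.2, 7.8]
opening: 0.202
finger_force: 15.0
clock: 4.78
tool_pos: [0.5726, 0.0051, 0.0677]
eef_rot: [-0.003, 1.0, -0.001, 0.002]
contact_force: [0.5, -1.6, 9.1]
opening: 0.2
finger_force: 15.0
tcp [0.5726 0.0051 0.0677] yaw 90.29 tilt 0.21 t 4.78 shift [0.143 0.036 0.068] turnz frac -0.0012 shift after turn [0.143 0.037 0.068]
[-0.27566457 -2.53587733  8.98523098] 0.20162445124986653
blade 92 [0.48312553 0.00145153 0.05001116] [0.54426633 0.01250249 0.06476932] [0.51232747 0.00892631 0.05716458]
red 13 [0.51969444 0.0058115  0.01444125]
```

View pics/c2.png

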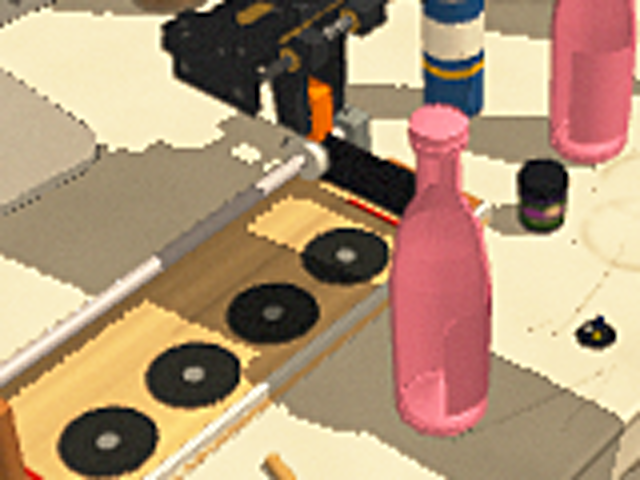

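The stop's blade lies by the red line at crop (375,210), at y≈0.005 against the 0.006 target. Releasing it and going on to the primer.

```bash
python3 -m pendant '[[0,0,0,0,0,0],[0,0,0,0,0,0],[0,0,0,0,0,0]]' 0
python3 -m pendant '[[0,0,-0.6,0,0,0],[0,0,-1,0,0,0],[0,0,-1,0,0,0],[0,0,-1,0,0,0],[0,0,-1,0,0,0]]' 
python3 -m pendant '[[0,-0.8,0,0,0,0],[0,-1,0,0,0,0],[0,-1,0,0,0,0],[0,-1,0,0,0,0],[0,-1,0,0,0,0]]' 0.6
python3 -m pendant '[[0.15,-0.9,0,0,0,0],[0,0,0,0,0,0],[0,0,0,0,0,0]]'
python3 - <<'E'
from h import *
to(.568,-.137,.103,90); snap('wrist','w3'); P,p=cloud('wrist','w3')
print(circ(P,(.568,-.137),(.02,.1),.022,.012),circ(P,(.568,-.137),(.11,.14),.02,.012))
hsv=cv2.cvtColor(p,cv2.COLOR_BGR2HSV)
q=P[(P[...,2]>.141)&(P[...,2]<.148)&(np.hypot(P[...,0]-.568,P[...,1]+.137)<.04)]; print('top',len(q),q.min(0),q.max(0))
m=(hsv[...,0]>4)&(hsv[...,0]<18)&(hsv[...,1]>200)&(hsv[...,2]>120)&(P[...,2]>.088)&(P[...,2]<.105); q=P[m]; print('stop',len(q),q.mean(0) if len(q) else '')
E
```

```text
clock: 5.08
tool_pos: [0.5708, 0.0066, 0.0661]
eef_rot: [-0.003, 1.0, 0.0, -0.0]
contact_force: [0.1, -0.3, 0.3]
opening: 0.409
finger_force: 0.0
clock: 5.5
tool_pos: [0.5705, 0.0069, 0.182]
eef_rot: [-0.003, 1.0, 0.0, -0.001]
contact_force: [-0.1, 0.3, -0.1]
opening: 0.501
finger_force: 0.0
clock: 5.92
tool_pos: [0.5714, -0.1143, 0.181]
eef_rot: [-0.003, 1.0, 0.0, -0.0]
contact_force: [0.6, 0.1, -0.3]
opening: 0.801
finger_force: 0.0
clock: 6.17
tool_pos: [0.5675, -0.1372, 0.1807]
eef_rot: [-0.002, 1.0, -0.0, -0.001]
contact_force: [-0.0, 0.8, 0.0]
opening: 0.796
finger_force: 0.0
tcp [ 0.5675 -0.1372  0.1807] yaw 90.2 tilt 0.07 t 6.17 shift [-0.022  0.009  3.108] turnz frac 0.0011 shift after turn [-0.022  0.009  3.108]
(array([ 0.5673, -0.1391]), 797, 0.0002) (array([ 0.5674, -0.139 ]), 703, 0.0002)
top 3566 [ 0.54718367 -0.15848076  0.14102416] [ 0.58597992 -0.11944149  0.14735648]
stop 719 [0.56987157 0.00257936 0.09617702]
```

```bash
python3 -m pendant '[[0,-0.03,0.6,0,0,0],[0,0,0.9,0,0,0],[0,0,0.9,0,0,0],[0,0,0.7,0,0,0],[0,0,0,0,0,0]]'
python3 -m pendant '[[0,0,0,0,0,0],[0,0,0,0,0,0],[0,0,0,0,0,0],[0,0,0,0,0,0],[0,0,0,0,0,0]]' -1 20
python3 -m pendant '[[0,0,-0.5,0,0,0],[0,0,-1,0,0,0],[0,0,-1,0,0,0],[0,0,-1,0,0,0],[0,0,-1,0,0,0]]'
python3 - <<'E'
from h import *
to(.505,.191,.23,90.5)
E
```

```text
clock: 6.63
tool_pos: [0.5663, -0.1337, 0.1006]
eef_rot: [-0.005, 1.0, 0.001, -0.003]
contact_force: [-0.3, 0.5, -0.6]
opening: 0.801
finger_force: 0.0
clock: 7.05
tool_pos: [0.5691, -0.1365, 0.1048]
eef_rot: [-0.003, 1.0, -0.0, 0.001]
contact_force: [-0.6, -0.0, 2.7]
opening: 0.474
finger_force: 20.0
clock: 7.47
tool_pos: [0.568, -0.1364, 0.2176]
eef_rot: [-0.003, 1.0, 0.0, -0.0]
contact_force: [0.4, -0.5, -1.7]
opening: 0.471
finger_force: 20.0
tcp [ 0.568  -0.1364  0.2176] yaw 90.38 tilt 0.02 t 7.47 shift [ 2.432 13.112 -0.494] turnz frac -0.0007 shift after turn [ 2.404 13.117 -0.494]
```

```bash
python3 -m pendant '[[0.1,0.5,-0.2,0,0,0],[0.2,1,-0.2,0,0,0],[0.2,1,0,0,0,0],[0.2,1,0,0,0,0],[0.2,1,0,0,0,0]]'
python3 -m pendant '[[0.2,1,0,0,0,0],[0.2,1,0,0,0,0],[0.2,1,0,0,0,0],[0.2,1,0,0,0,0],[0.2,1,0,0,0,0]]' 
python3 -m pendant '[[0.2,1,0,0,0,0],[0.2,1,0,0,0,0],[0.2,1,0,0,0,0],[0.1,0.6,0,0,0,0],[0,0,0,0,0,0]]' 
python3 -m pendant '[[0,0,0,0,0,0],[0,0,0,0,0,0],[0,0,0,0,0,0]]'
python3 - <<'E'
from h import *
to(.505,.191,.119,90.5)
E
```

```text
clock: 7.88
tool_pos: [0.5439, -0.0223, 0.2258]
eef_rot: [-0.003, 1.0, 0.0, -0.0]
contact_force: [0.0, 1.1, -1.0]
opening: 0.472
finger_force: 20.0
clock: 8.3
tool_pos: [0.5179, 0.1025, 0.2256]
eef_rot: [-0.004, 1.0, 0.0, -0.001]
contact_force: [-0.3, -0.5, -1.2]
opening: 0.472
finger_force: 20.0
clock: 8.72
tool_pos: [0.499, 0.1961, 0.226]
eef_rot: [-0.007, 1.0, 0.002, -0.0]
contact_force: [0.2, 0.3, -1.0]
opening: 0.475
finger_force: 20.0
clock: 8.97
tool_pos: [0.5013, 0.1889, 0.2259]
eef_rot: [-0.002, 1.0, -0.001, -0.0]
contact_force: [-0.7, -0.1, -0.9]
opening: 0.475
finger_force: 20.0
tcp [0.5013 0.1889 0.2259] yaw 90.25 tilt 0.09 t 8.97 shift [-0.152  0.091  4.274] turnz frac -0.0014 shift after turn [-0.153  0.09   4.274]
```

```bash
python3 -m pendant '[[-0.15,0.09,0.6,0,0,0],[0,0,1,0,0,0],[0,0,1,0,0,0],[0,0,0.9,0,0,0],[0,0,0.35,0,0,0]]'
python3 -m pendant '[[0,0,0.2,0,0,0],[0,0,0.1,0,0,0],[0,0,0.1,0,0,0],[0,0,0,0,0,0],[0,0,0,0,0,0]]'
python3 - <<'E'
from h import *
to(.505,.191,.119,90.5)
s=r.get_state(); print(s['contact_force'])
E
```

```text
clock: 9.38
tool_pos: [0.5038, 0.1906, 0.1273]
eef_rot: [-0.002, 1.0, -0.001, -0.002]
contact_force: [-0.7, -0.1, -1.3]
opening: 0.476
finger_force: 20.0
clock: 9.8
tool_pos: [0.5055, 0.1932, 0.1208]
eef_rot: [-0.003, 1.0, 0.0, 0.001]
contact_force: [-1.0, 0.8, -1.3]
opening: 0.472
finger_force: 20.0
tcp [0.5055 0.1932 0.1208] yaw 90.37 tilt 0.1 t 9.8 shift [ 0.022 -0.087  0.073] turnz frac -0.0007 shift after turn [ 0.022 -0.087  0.073]
[-1.04840129  0.81706719 -1.25449885]
```

```bash
python3 -m pendant '[[0,-0.06,0.04,0,0,0],[0,0,0.02,0,0,0],[0,0,0,0,0,0]]'
python3 -m pendant '[[0,0,0.04,0,0,0],[0,0,0,0,0,0],[0,0,0,0,0,0]]'
python3 - <<'E'
from h import *
to(.505,.191,.119,90.5)
E
```

```text
clock: 10.05
tool_pos: [0.5056, 0.1914, 0.1192]
eef_rot: [-0.003, 1.0, 0.0, 0.001]
contact_force: [1.0, -1.6, 3.0]
opening: 0.476
finger_force: 20.0
clock: 10.3
tool_pos: [0.5061, 0.1914, 0.119]
eef_rot: [-0.003, 1.0, 0.0, 0.001]
contact_force: [0.4, -3.2, 11.5]
opening: 0.472
finger_force: 20.1
tcp [0.5061 0.1914 0.119 ] yaw 90.35 tilt 0.17 t 10.3 shift [ 0.045 -0.016 -0.001] turnz frac -0.0008 shift after turn [ 0.045 -0.016 -0.001]
```

```bash
python3 -m pendant '[[0,0,-0.04,0,0,0],[0,0,0,0,0,0],[0,0,0,0,0,0],[0,0,0,0,0,0]]' 0.5
python3 -m pendant '[[0,0,-0.5,0,0,0],[0,0,-1,0,0,0],[0,0,-1,0,0,0],[0,0,-1,0,0,0],[0,0,-1,0,0,0]]' 
python3 -m pendant '[[0,-0.5,-0.9,0,0,0],[0,-1,-0.6,0,0,0],[-0.1,-1,-0.5,0,0,0],[-0.1,-1,0,0,0,0],[-0.1,-1,0,0,0,0]]' 
python3 -m pendant '[[-0.1,-1,0,0,0,0],[-0.1,-1,0,0,0,0],[-0.1,-1,0,0,0,0],[-0.1,-1,0,0,0,0],[-0.1,-1,0,0,0,0]]' 
python3 -m pendant '[[0,-1,0,0,0,0],[0,-1,0,0,0,0],[0,-1,0,0,0,0],[0,-1,0,0,0,0],[0,-0.5,0,0,0,0]]' 
python3 -m pendant '[[0,0,0,0,0,0],[0,0,0,0,0,0]]'
python3 - <<'E'
from h import *
to(.555,-.2925,.161,90); snap('wrist','w4'); P,p=cloud('wrist','w4')
print(circ(P,(.555,-.292),(.03,.095),.029,.012),circ(P,(.555,-.292),(.15,.2),.012,.012))
s=r.get_state(); c,f,T=cam('wrist',(s['tool_pos'],s['eef_rot'])); q=np.linalg.inv(T)@np.array([.555,-.2925,.211,1]); print((c['cx']-f*q[0]/q[2]).round(1),(c['cy']+f*q[1]/q[2]).round(1))
E
```

```text
clock: 10.63
tool_pos: [0.5048, 0.1916, 0.1183]
eef_rot: [-0.003, 1.0, 0.0, -0.0]
contact_force: [0.4, 0.2, -0.5]
opening: 0.738
finger_force: 0.0
clock: 11.05
tool_pos: [0.5045, 0.1914, 0.2318]
eef_rot: [-0.003, 1.0, -0.0, -0.001]
contact_force: [-0.3, -0.3, -0.2]
opening: 0.754
finger_force: 0.0
clock: 11.47
tool_pos: [0.5134, 0.0781, 0.2817]
eef_rot: [-0.004, 1.0, 0.0, 0.001]
contact_force: [-0.2, -0.4, -0.6]
opening: 0.751
finger_force: 0.0
clock: 11.88
tool_pos: [0.5262, -0.0471, 0.2807]
eef_rot: [-0.003, 1.0, 0.0, -0.0]
contact_force: [0.4, 0.1, -0.0]
opening: 0.751
finger_force: 0.0
clock: 12.3
tool_pos: [0.5265, -0.1622, 0.2803]
eef_rot: [-0.001, 1.0, -0.001, -0.001]
contact_force: [0.3, -0.6, 0.1]
opening: 0.748
finger_force: 0.0
clock: 12.47
tool_pos: [0.5271, -0.1577, 0.2807]
eef_rot: [-0.003, 1.0, 0.001, -0.0]
contact_force: [-0.1, 0.7, -0.3]
opening: 0.751
finger_force: 0.0
tcp [ 0.5271 -0.1577  0.2807] yaw 90.36 tilt 0.07 t 12.47 shift [-1.083 -5.406  4.78 ] turnz frac 0.002 shift after turn [-1.116 -5.399  4.78 ]
(array([ 0.5552, -0.2946]), 995, 0.0003) (array([ 0.5545, -0.2932]), 1428, 0.0012)
113.4 249.1
```

View pics/w4.png

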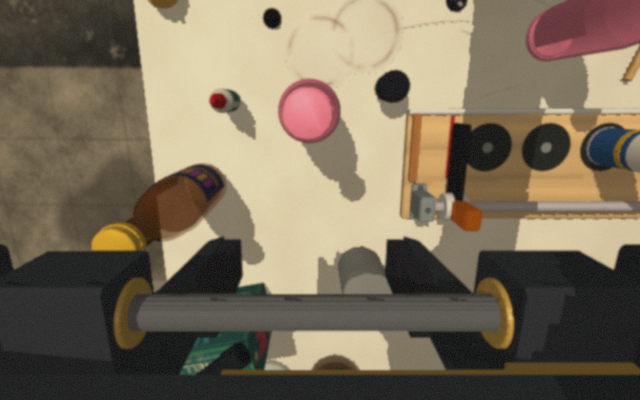

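The wrist view shows the spirit bottle with its yellow cap at (118,240) and purple label at (205,185). The dropper is at (222,100), pink bottle A at (309,110), the pot at (392,85), and primer is standing upright on pad_2. Now to get the label azimuth.

Run:
```python
from h import *
for n,fn in (('wrist','w4'),('scene','scene'),('side','side')):
    P,p=cloud(n,fn); c=(.555,-.2935)
    hsv=cv2.cvtColor(p,cv2.COLOR_BGR2HSV)
    rr=np.hypot(P[...,0]-c[0],P[...,1]-c[1]); az=np.degrees(np.arctan2(P[...,1]-c[1],P[...,0]-c[0]))%360
    m=(rr<.036)&(rr>.02)&(P[...,2]>.02)&(P[...,2]<.098)
    lab=m&~((hsv[...,0]<18)&(hsv[...,1]>90))
    print(fn,m.sum(),lab.sum(),'all az',np.percentile(az[m],[2,98]).round(),'label az',np.percentile(az[lab],[2,10,50,90,98]).round(),'z',np.percentile(P[lab][:,2],[2,98]).round(3))
    h,_=np.histogram(az[m],range(0,361,15)); h2,_=np.histogram(az[lab],range(0,361,15)); print([(15*i,int(a),int(b)) for i,(a,b) in enumerate(zip(h,h2)) if a])
p=cv2.imread('pics/w4.png')[150:270,80:240]; cv2.imwrite('pics/c3.png',cv2.resize(p,None,fx=4,fy=4,interpolation=cv2.INTER_CUBIC))
```

```text
w4 1176 819 all az [ 60. 192.] label az [ 58.  98. 132. 177. 196.] z [0.023 0.095]
[(45, 24, 24), (60, 72, 16), (75, 107, 0), (90, 129, 106), (105, 165, 149), (120, 169, 144), (135, 168, 108), (150, 141, 124), (165, 113, 77), (180, 71, 54), (195, 15, 15), (210, 2, 2)]
scene 94 36 all az [ 50. 200.] label az [ 79.  94. 171. 195. 201.] z [0.063 0.095]
[(45, 12, 1), (60, 18, 0), (75, 18, 0), (90, 10, 8), (150, 7, 7), (165, 15, 9), (180, 8, 7), (195, 6, 4)]
side 278 181 all az [ 70. 168.] label az [ 69.  76. 114. 156. 169.] z [0.023 0.096]
[(60, 21, 15), (75, 57, 7), (90, 47, 41), (105, 55, 45), (120, 34, 28), (135, 37, 23), (150, 18, 15), (165, 9, 7)]
```

View pics/c3.png

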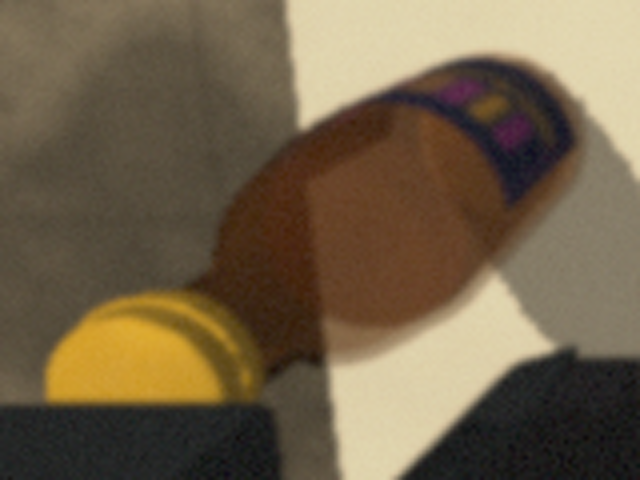

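```bash
python3 -m pendant '[[0.2,-0.6,0,0,0,0],[0.3,-0.9,0,0,0,0],[0.3,-0.9,0,0,0,0],[0.3,-0.9,0,0,0,0],[0.3,-0.9,0,0,0,0]]' 
python3 -m pendant '[[0.3,-0.9,0,0,0,0],[0.3,-0.9,0,0,0,0],[0.3,-0.9,0,0,0,0],[0.2,-0.9,0,0,0,0],[0,-0.3,0,0,0,0]]' 
python3 -m pendant '[[0,0,0,0,0,0],[0,0,0,0,0,0],[0,0,0,0,0,0]]'
python3 - <<'E'
from h import *
to(.555,-.2925,.161,90); snap('wrist','w5')
P,p=cloud('wrist','w5'); c=(.555,-.2935)
print(circ(P,(.555,-.292),(.03,.095),.029,.012),circ(P,(.555,-.292),(.15,.2),.012,.012), circ(P,(.454,-.254),(.01,.058),.0125,.012))
hsv=cv2.cvtColor(p,cv2.COLOR_BGR2HSV)
rr=np.hypot(P[...,0]-c[0],P[...,1]-c[1]); az=np.degrees(np.arctan2(P[...,1]-c[1],P[...,0]-c[0]))%360
m=(rr<.034)&(rr>.024)&(P[...,2]>.03)&(P[...,2]<.075)
lab=m&~((hsv[...,0]<18)&(hsv[...,1]>90))
h,_=np.histogram(az[m],range(0,361,10)); h2,_=np.histogram(az[lab],range(0,361,10)); print([(10*i,int(a),int(b)) for i,(a,b) in enumerate(zip(h,h2)) if a])
E
```

```text
clock: 12.93
tool_pos: [0.4934, -0.2618, 0.2812]
eef_rot: [-0.005, 1.0, 0.001, 0.0]
contact_force: [0.9, -0.5, 0.3]
opening: 0.749
finger_force: 0.0
clock: 13.35
tool_pos: [0.4653, -0.3632, 0.2808]
eef_rot: [-0.002, 1.0, -0.001, -0.0]
contact_force: [0.1, -1.3, 0.4]
opening: 0.754
finger_force: 0.0
clock: 13.6
tool_pos: [0.4674, -0.3584, 0.2811]
eef_rot: [-0.005, 1.0, 0.001, 0.0]
contact_force: [0.4, 0.2, 0.6]
opening: 0.75
finger_force: 0.0
tcp [ 0.4674 -0.3584  0.2811] yaw 90.61 tilt 0.11 t 13.6 shift [-3.526  2.59   4.81 ] turnz frac 0.0034 shift after turn [-3.499  2.627  4.81 ]
(array([ 0.5553, -0.2944]), 916, 0.0003) (array([ 0.5549, -0.297 ]), 500, 0.0013) (array([ 0.4548, -0.256 ]), 408, 0.0007)
[(120, 4, 4), (130, 10, 10), (140, 24, 24), (150, 31, 31), (160, 43, 37), (170, 45, 20), (180, 54, 38), (190, 56, 56), (200, 58, 42), (210, 56, 28), (220, 54, 47), (230, 46, 42), (240, 38, 38), (250, 32, 32), (260, 10, 10), (270, 8, 8), (280, 1, 1)]
```

View pics/w5.png

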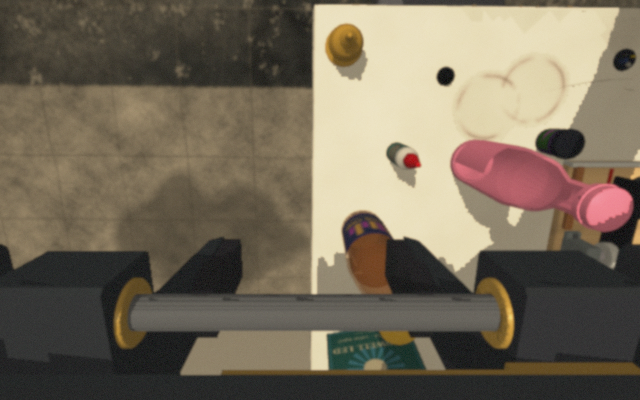

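The wrist view shows spirit's label at (365,230) covering the robot-facing side from about 92° to over 260°, so it faces roughly straight back and yaw is near 0. Gripping along y and letting the pads align; the opening reading will tell.

```bash
python3 -m pendant '[[-0.8,0.6,0,0,0,0.0015],[-0.9,0.7,0,0,0,0],[-0.9,0.7,0,0,0,0],[-0.9,0.6,0,0,0,0],[0,0,0,0,0,0]]' 0.3
python3 -m pendant '[[0,0,0,0,0,0],[0,0,0,0,0,0]]'
python3 - <<'E'
from h import *
to(.555,-.2935,.161,90)
P,p=cloud('wrist','w5')
E
```

```text
clock: 14.07
tool_pos: [0.5591, -0.2879, 0.2814]
eef_rot: [-0.006, 1.0, 0.003, 0.003]
contact_force: [0.9, 1.2, 0.8]
opening: 0.652
finger_force: 0.0
clock: 14.23
tool_pos: [0.5531, -0.2954, 0.2808]
eef_rot: [-0.002, 1.0, -0.0, -0.0]
contact_force: [-0.4, -0.1, -0.7]
opening: 0.652
finger_force: 0.0
tcp [ 0.5531 -0.2954  0.2808] yaw 90.18 tilt 0.05 t 14.23 shift [-0.081  0.078  4.793] turnz frac 0.001 shift after turn [-0.081  0.078  4.793]
```

```bash
python3 -m pendant '[[-0.08,0.08,0.7,0,0,0],[0,0,1,0,0,0],[0,0,1,0,0,0],[0,0,1,0,0,0],[0,0,0.8,0,0,0]]'
python3 -m pendant '[[0,0,0.3,0,0,0],[0,0,0,0,0,0],[0,0,0,0,0,0]]'
python3 -m pendant '[[0,0,0,0,0,0],[0,0,0,0,0,0],[0,0,0,0,0,0],[0,0,0,0,0,0],[0,0,0,0,0,0]]' -1 10
python3 -m pendant '[[0,0,0,0,0,0],[0,0,0,0,0,0],[0,0,0,0,0,0],[0,0,0,0,0,0],[0,0,0,0,0,0]]' -1 35
python3 - <<'E'
from h import *
to(.505,.261,.36,90.5); print(r.get_state()['moment'])
E
```

```text
clock: 14.65
tool_pos: [0.5534, -0.2951, 0.1668]
eef_rot: [0.0, 1.0, -0.0, -0.001]
contact_force: [0.4, -0.1, 0.4]
opening: 0.652
finger_force: 0.0
clock: 14.9
tool_pos: [0.5553, -0.2947, 0.1616]
eef_rot: [-0.0, 1.0, -0.0, 0.0]
contact_force: [-0.1, -0.6, 0.0]
opening: 0.649
finger_force: 0.0
clock: 15.32
tool_pos: [0.5556, -0.2941, 0.1615]
eef_rot: [-0.001, 1.0, -0.0, 0.0]
contact_force: [-0.0, 0.3, 1.4]
opening: 0.293
finger_force: 0.0
clock: 15.73
tool_pos: [0.5556, -0.2941, 0.1613]
eef_rot: [-0.001, 1.0, -0.0, 0.0]
contact_force: [-1.3, 0.2, 5.4]
opening: 0.265
finger_force: 34.4
tcp [ 0.5556 -0.2941  0.1613] yaw 90.11 tilt 0.03 t 15.73 shift [ 1.977 22.206 -7.952] turnz frac -0.0022 shift after turn [ 1.826 22.219 -7.952]
[0.08763082 0.20564853 0.04193017]
```

```bash
python3 -m pendant '[[0,0,-0.3,0,0,0],[0,0,-0.7,0,0,0],[0,0,-1,0,0,0],[0,0,-1,0,0,0],[0,0,-1,0,0,0]]'
python3 -m pendant '[[0,0,-1,0,0,0],[0,0,-1,0,0,0],[0,0,-1,0,0,0],[0,0.3,-0.7,0,0,0],[0,0.6,-0.3,0,0,0]]'
python3 -m pendant '[[0,0.8,0,0,0,0],[0,1,0,0,0,0],[0.1,1,0,0,0,0],[0.1,1,0,0,0,0],[0.1,1,0,0,0,0]]'
python3 -m pendant '[[0.1,1,0,0,0,0],[0.1,1,0,0,0,0],[0.1,1,0,0,0,0],[0.1,1,0,0,0,0],[0.1,1,0,0,0,0]]'
python3 - <<'E'
from h import *
to(.505,.261,.36,90.5); print(r.get_state()['moment'])
E
```

```text
clock: 16.15
tool_pos: [0.5544, -0.2937, 0.2609]
eef_rot: [-0.001, 1.0, 0.001, -0.001]
contact_force: [-1.3, -0.6, -4.0]
opening: 0.265
finger_force: 34.4
clock: 16.57
tool_pos: [0.5554, -0.2738, 0.3627]
eef_rot: [0.001, 1.0, -0.001, 0.001]
contact_force: [1.1, -0.9, -3.4]
opening: 0.264
finger_force: 34.4
clock: 16.98
tool_pos: [0.5461, -0.149, 0.3594]
eef_rot: [-0.002, 1.0, 0.001, -0.002]
contact_force: [-0.1, 0.0, -4.0]
opening: 0.262
finger_force: 34.4
clock: 17.4
tool_pos: [0.5331, -0.0244, 0.3596]
eef_rot: [-0.002, 1.0, 0.0, -0.002]
contact_force: [-0.6, -0.1, -4.5]
opening: 0.262
finger_force: 34.4
tcp [ 0.5331 -0.0244  0.3596] yaw 90.19 tilt 0.2 t 17.4 shift [ 1.0850e+00  1.1419e+01 -6.0000e-03] turnz frac -0.0017 shift after turn [ 1.0230e+00  1.1424e+01 -6.0000e-03]
[ 0.0500709  -0.06371291 -0.02810082]
```

```bash
python3 -m pendant '[[0.1,1,0,0,0,0],[0.1,1,0,0,0,0],[0.1,1,0,0,0,0],[0.1,1,0,0,0,0],[0.1,1,0,0,0,0]]'
python3 -m pendant '[[0.1,1,0,0,0,0],[0.1,1,0,0,0,0],[0.1,1,0,0,0,0],[0.1,1,0,0,0,0],[0.1,0.9,0,0,0,0]]'
python3 -m pendant '[[0,0.7,0,0,0,0],[0,0.4,0,0,0,-0.0015],[0,0,0,0,0,0],[0,0,0,0,0,0],[0,0,0,0,0,0]]'
python3 - <<'E'
from h import *
to(.505,.261,.177,90.5); print(r.get_state()['moment']); snap('side','sd2'); snap('scene','s3')
for n,f in (('side','sd2'),('scene','s3')):
    P,p=cloud(n,f); print(circ(P,(.505,.261),(.22,.27),.029,.012), circ(P,(.505,.191),(.03,.11),.022,.012),circ(P,(.505,.191),(.124,.155),.02,.012))
E
```

```text
clock: 17.82
tool_pos: [0.5201, 0.1002, 0.3596]
eef_rot: [-0.002, 1.0, -0.0, -0.002]
contact_force: [0.8, 0.3, -4.1]
opening: 0.26
finger_force: 34.4
clock: 18.23
tool_pos: [0.5071, 0.2229, 0.3596]
eef_rot: [-0.002, 1.0, -0.0, -0.002]
contact_force: [0.2, -1.0, -4.1]
opening: 0.263
finger_force: 34.4
clock: 18.65
tool_pos: [0.5094, 0.2464, 0.3604]
eef_rot: [-0.002, 1.0, -0.001, -0.0]
contact_force: [-0.2, 0.6, -4.1]
opening: 0.266
finger_force: 34.4
tcp [0.5094 0.2464 0.3604] yaw 90.28 tilt 0.14 t 18.65 shift [0.166 0.6   7.333] turnz frac -0.0012 shift after turn [0.163 0.6   7.333]
[-0.04481601 -0.03096042 -0.00513275]
(array([0.51  , 0.2468]), 668, 0.0007) (array([0.5049, 0.1903]), 515, 0.0007) (array([0.5048, 0.1901]), 229, 0.0006)
(array([0.5094, 0.247 ]), 584, 0.0007) (array([0.5034, 0.1907]), 498, 0.0007) (array([0.5035, 0.1904]), 209, 0.0006)
```

```bash
python3 -m pendant '[[0.1,0.3,0,0,0,0],[0.08,0.3,0.4,0,0,0],[0,0,1,0,0,0],[0,0,1,0,0,0],[0,0,1,0,0,0]]'
python3 -m pendant '[[0,0,1,0,0,0],[0,0,1,0,0,0],[0,0,0.8,0,0,0],[0,0,0.5,0,0,0],[0,0,0.3,0,0,0]]'
python3 -m pendant '[[0,0,0,0,0,0],[0,0,0,0,0,0],[0,0,0,0,0,0]]'
python3 - <<'E'
from h import *
to(.5045,.261,.175,90.5)
E
```

```text
clock: 19.17
tool_pos: [0.5042, 0.2643, 0.2747]
eef_rot: [-0.004, 1.0, 0.001, 0.0]
contact_force: [0.1, -0.2, -4.6]
opening: 0.264
finger_force: 34.4
clock: 19.58
tool_pos: [0.5034, 0.2635, 0.1837]
eef_rot: [-0.004, 1.0, -0.0, -0.002]
contact_force: [-1.0, -0.3, -4.9]
opening: 0.264
finger_force: 34.4
clock: 19.83
tool_pos: [0.5053, 0.2642, 0.1869]
eef_rot: [-0.003, 1.0, 0.001, 0.001]
contact_force: [0.0, 0.1, -4.2]
opening: 0.262
finger_force: 34.4
tcp [0.5053 0.2642 0.1869] yaw 90.39 tilt 0.13 t 19.83 shift [ 0.032 -0.127  0.475] turnz frac -0.0006 shift after turn [ 0.032 -0.127  0.475]
```

```bash
python3 -m pendant '[[0,-0.12,0.2,0,0,0],[0,0,0.15,0,0,0],[0,0,0,0,0,0],[0,0,0,0,0,0]]'
python3 -m pendant '[[0,0,0.06,0,0,0],[0,0,0,0,0,0],[0,0,0,0,0,0]]'
python3 -m pendant '[[0,0,0.06,0,0,0],[0,0,0,0,0,0],[0,0,0,0,0,0]]'
python3 - <<'E'
from h import *
to(.5045,.261,.175,90.5)
E
```

```text
clock: 20.17
tool_pos: [0.5047, 0.2601, 0.1772]
eef_rot: [-0.003, 1.0, -0.0, -0.0]
contact_force: [-0.1, -0.7, -4.0]
opening: 0.262
finger_force: 34.4
clock: 20.42
tool_pos: [0.5048, 0.2604, 0.1758]
eef_rot: [-0.003, 1.0, 0.0, 0.0]
contact_force: [-0.2, 0.1, -3.8]
opening: 0.264
finger_force: 34.4
clock: 20.67
tool_pos: [0.5051, 0.2607, 0.1758]
eef_rot: [-0.003, 1.0, 0.0, 0.001]
contact_force: [-1.7, -1.9, 5.9]
opening: 0.262
finger_force: 34.4
tcp [0.5051 0.2607 0.1758] yaw 90.38 tilt 0.09 t 20.67 shift [0.024 0.014 0.03 ] turnz frac -0.0007 shift after turn [0.024 0.014 0.03 ]
```

```bash
python3 -m pendant '[[0,0,-0.04,0,0,0],[0,0,0,0,0,0],[0,0,0,0,0,0],[0,0,0,0,0,0]]' 0.1
python3 -m pendant '[[0,0,-0.5,0,0,0],[0,0,-1,0,0,0],[0,0,-1,0,0,0],[0,0,-1,0,0,0],[0,0,-1,0,0,0]]'
python3 - <<'E'
from h import *
to(.48,-.18,.28,160); print(r.get_state()['q'].round(2))
E
```

```text
clock: 21.0
tool_pos: [0.5049, 0.2605, 0.1753]
eef_rot: [-0.003, 1.0, 0.0, 0.0]
contact_force: [-0.5, -0.4, 0.1]
opening: 0.536
finger_force: 0.0
clock: 21.42
tool_pos: [0.5046, 0.2603, 0.2888]
eef_rot: [-0.003, 1.0, 0.0, -0.0]
contact_force: [0.0, -0.2, -1.0]
opening: 0.547
finger_force: 0.0
tcp [0.5046 0.2603 0.2888] yaw 90.39 tilt 0.02 t 21.42 shift [  1.103 -17.605   0.349] turnz frac -0.3867 shift after turn [16.886 -5.099  0.349]
[-0.26  0.58 -0.49  1.67  0.32  0.97  0.71]
```

```bash
python3 -m pendant '[[0.1,-0.6,0,0,0,0],[0.1,-1,0,0,0,0],[0.1,-1,0,0,0,0],[0.1,-1,0,0,0,0],[0.1,-1,0,0,0,0]]' -0.2
python3 -m pendant '[[0.1,-1,0,0,0,0],[0.1,-1,0,0,0,0],[0.1,-1,0,0,0,0],[0.1,-1,0,0,0,0],[0.1,-1,0,0,0,0]]'
python3 -m pendant '[[0.1,-1,0,0,0,0],[0.1,-1,0,0,0,0],[0,-1,0,0,0,0],[0,-1,0,0,0,0],[0,-1,0,0,0,0]]'
python3 -m pendant '[[0,-1,0,0,0,0],[0,-0.8,0,0,0,0],[0,0,0,0,0,0]]'
python3 -m pendant '[[0,0,0,0,0,-0.038],[0,0,0,0,0,-0.038],[0,0,0,0,0,-0.038],[0,0,0,0,0,-0.038],[0,0,0,0,0,-0.038]]'
python3 -m pendant '[[0,0,0,0,0,-0.038],[0,0,0,0,0,-0.038],[0,0,0,0,0,-0.038],[0,0,0,0,0,-0.038],[0,0,0,0,0,-0.038]]'
python3 - <<'E'
from h import *
to(.4545,-.2545,.03,160); print(r.get_state()['q'].round(2))
snap('wrist','w6'); P,p=cloud('wrist','w6'); print(circ(P,(.4545,-.2545),(.01,.058),.0125,.012))
E
```

```text
clock: 21.83
tool_pos: [0.4928, 0.1442, 0.2877]
eef_rot: [-0.004, 1.0, -0.0, 0.0]
contact_force: [1.8, -0.2, 0.2]
opening: 0.401
finger_force: 0.0
clock: 22.25
tool_pos: [0.4811, 0.019, 0.2877]
eef_rot: [-0.003, 1.0, 0.0, 0.0]
contact_force: [0.5, -0.1, 0.1]
opening: 0.398
finger_force: 0.0
clock: 22.67
tool_pos: [0.4771, -0.1061, 0.2877]
eef_rot: [-0.003, 1.0, 0.0, 0.0]
contact_force: [0.2, 0.9, -0.3]
opening: 0.401
finger_force: 0.0
clock: 22.92
tool_pos: [0.4769, -0.155, 0.2872]
eef_rot: [0.0, 1.0, -0.001, -0.0]
contact_force: [0.3, -0.2, 0.2]
opening: 0.401
finger_force: 0.0
clock: 23.33
tool_pos: [0.4776, -0.1487, 0.2878]
eef_rot: [-0.301, 0.954, 0.0, 0.0]
contact_force: [0.1, 0.5, -0.4]
opening: 0.398
finger_force: 0.0
clock: 23.75
tool_pos: [0.4776, -0.1487, 0.2878]
eef_rot: [-0.568, 0.823, 0.0, 0.0]
contact_force: [-0.2, 0.3, -0.4]
opening: 0.4
finger_force: 0.0
tcp [ 0.4776 -0.1487  0.2878] yaw 159.19 tilt 0.03 t 23.75 shift [ 4.289 -0.641 10.309] turnz frac -0.0045 shift after turn [ 4.297 -0.58  10.309]
[ 0.75  0.57 -0.86  1.85  0.52  0.96  2.43]
(array([ 0.4547, -0.2562]), 273, 0.0014)
```

```bash
python3 -m pendant '[[0.9,-0.12,0,0,0,0.012],[1,-0.12,0,0,0,0.011],[1,-0.2,0,0,0,0],[1,-0.1,0,0,0,0],[0.4,0,0,0,0,0]]' 0
python3 -m pendant '[[0,0,0,0,0,0],[0,0,0,0,0,0],[0,0,0,0,0,0]]'
python3 - <<'E'
from h import *
to(.4545,-.2547,.028,155); print(r.get_state()['q'].round(2))
snap('wrist','w7'); P,p=cloud('wrist','w7'); print(circ(P,(.4545,-.2545),(.01,.058),.0125,.012))
E
```

```text
clock: 24.22
tool_pos: [0.4448, -0.2564, 0.2872]
eef_rot: [-0.532, 0.847, -0.0, -0.001]
contact_force: [-0.8, -0.0, -0.5]
opening: 0.5
finger_force: 0.0
clock: 24.47
tool_pos: [0.4469, -0.2513, 0.288]
eef_rot: [-0.536, 0.844, 0.0, 0.001]
contact_force: [-0.2, -0.3, 0.1]
opening: 0.501
finger_force: 0.0
tcp [ 0.4469 -0.2513  0.288 ] yaw 154.77 tilt 0.1 t 24.47 shift [ 0.011 -0.329 10.4  ] turnz frac -0.0013 shift after turn [ 0.013 -0.329 10.4  ]
[ 0.95  0.59 -0.86  1.82  0.52  0.98  2.57]
(array([ 0.4546, -0.2558]), 293, 0.0009)
```

```bash
python3 -m pendant '[[0,-0.33,0.5,0,0,0],[0,0,1,0,0,0],[0,0,1,0,0,0],[0,0,1,0,0,0],[0,0,1,0,0,0]]'
python3 -m pendant '[[0,0,1,0,0,0],[0,0,0.7,0,0,0],[0,0,0,0,0,0],[0,0,0,0,0,0]]'
python3 - <<'E'
from h import *
to(.4545,-.2547,.028,155); print(r.get_state()['q'].round(2))
snap('wrist','w8'); P,p=cloud('wrist','w8'); print(circ(P,(.4545,-.2545),(.01,.058),.0125,.012))
E
```

```text
clock: 24.93
tool_pos: [0.4545, -0.2553, 0.1745]
eef_rot: [-0.536, 0.844, -0.0, 0.001]
contact_force: [0.4, -0.8, -0.2]
opening: 0.498
finger_force: 0.0
clock: 25.27
tool_pos: [0.4539, -0.2555, 0.1326]
eef_rot: [-0.536, 0.845, 0.001, 0.0]
contact_force: [-0.0, -0.7, 0.1]
opening: 0.502
finger_force: 0.0
tcp [ 0.4539 -0.2555  0.1326] yaw 154.76 tilt 0.09 t 25.27 shift [-0.034 -0.013  4.183] turnz frac -0.0013 shift after turn [-0.034 -0.013  4.183]
[ 0.82  0.8  -0.66  1.96  0.79  0.67  2.35]
(array([ 0.4546, -0.2558]), 884, 0.0009)
```

```bash
python3 -m pendant '[[-0.02,0,0.6,0,0,0],[0,0,0.8,0,0,0],[0,0,0.8,0,0,0],[0,0,0.8,0,0,0],[0,0,0.6,0,0,0]]'
python3 -m pendant '[[0,0,0.4,0,0,0],[0,0,0.15,0,0,0],[0,0,0,0,0,0],[0,0,0,0,0,0]]' 
python3 -m pendant '[[0,0,0,0,0,0],[0,0,0,0,0,0],[0,0,0,0,0,0],[0,0,0,0,0,0]]' -1 8
python3 - <<'E'
from h import *
to(.5062,.121,.23,160); print(r.get_state()['q'].round(2))
E
```

```text
clock: 25.73
tool_pos: [0.4551, -0.2566, 0.0431]
eef_rot: [-0.535, 0.845, -0.001, 0.001]
contact_force: [0.2, -0.1, 0.7]
opening: 0.501
finger_force: 0.0
clock: 26.07
tool_pos: [0.4546, -0.2566, 0.0299]
eef_rot: [-0.535, 0.845, -0.001, 0.001]
contact_force: [0.2, -0.9, -0.1]
opening: 0.5
finger_force: 0.0
clock: 26.4
tool_pos: [0.4541, -0.2567, 0.0294]
eef_rot: [-0.535, 0.845, -0.0, 0.0]
contact_force: [0.0, -0.5, 3.2]
opening: 0.278
finger_force: 8.0
tcp [ 0.4541 -0.2567  0.0294] yaw 154.63 tilt 0.06 t 26.4 shift [-14.546   4.582  -8.024] turnz frac -0.0298 shift after turn [-14.911   3.201  -8.024]
[ 0.71  0.95 -0.47  2.    1.01  0.45  2.15]
```

```bash
python3 -m pendant '[[0,0,-0.4,0,0,0],[0,0,-0.8,0,0,0],[0,0,-1,0,0,0],[0,0,-1,0,0,0],[0,0,-1,0,0,0]]'
python3 -m pendant '[[0,0,-1,0,0,0],[0,0,-1,0,0,0],[0,0,-1,0,0,0],[0,0,-1,0,0,0],[0,0,-1,0,0,0]]' 
python3 -m pendant '[[0,0,-0.5,0,0,0],[0,0,-0.3,0,0,0],[0,0,0,0,0,0],[0,0,0,0,0,0]]'
python3 - <<'E'
from h import *
to(.5062,.121,.28,160); print(r.get_state()['q'].round(2))
for n in ('side','scene'):
    snap(n,'t'+n); P,p=cloud(n,'t'+n); print(circ(P,(.4545,-.2555),(.23,.275),.0125,.012))
E
```

```text
clock: 26.82
tool_pos: [0.4532, -0.2562, 0.1356]
eef_rot: [-0.535, 0.845, 0.0, -0.0]
contact_force: [0.6, -0.7, -1.2]
opening: 0.274
finger_force: 8.0
clock: 27.23
tool_pos: [0.453, -0.2561, 0.2608]
eef_rot: [-0.535, 0.845, 0.0, -0.0]
contact_force: [0.1, 0.0, -0.4]
opening: 0.275
finger_force: 8.0
clock: 27.57
tool_pos: [0.4532, -0.2566, 0.2787]
eef_rot: [-0.535, 0.845, 0.0, -0.0]
contact_force: [-0.4, 0.1, -0.6]
opening: 0.28
finger_force: 8.0
tcp [ 0.4532 -0.2566  0.2787] yaw 154.64 tilt 0.04 t 27.57 shift [-14.557   4.552  -0.051] turnz frac -0.0298 shift after turn [-14.918   3.172  -0.051]
[ 0.94  0.61 -0.85  1.81  0.54  0.98  2.56]
(array([ 0.4541, -0.2545]), 73, 0.001)
(array([ 0.453 , -0.2547]), 91, 0.0008)
```

```bash
python3 -m pendant '[[-0.6,0.18,0,0,0,0],[-1,0.3,0,0,0,0],[-1,0.3,0,0,0,0],[-1,0.3,0,0,0,0],[-1,0.3,0,0,0,0]]'
python3 -m pendant '[[-1,0.3,0,0,0,0],[-1,0.3,0,0,0,0],[-1,0.3,0,0,0,0],[-1,0.3,0,0,0,0],[-1,0.3,0,0,0,0]]'
python3 -m pendant '[[-1,0.3,0,0,0,0],[-1,0.3,0,0,0,0],[-1,0.3,0,0,0,0],[-1,0.4,0,0,0,0],[-0.7,0.3,0,0,0,0]]' 
python3 -m pendant '[[0,0,0,0,0,-0.015],[0,0,0,0,0,-0.015],[0,0,0,0,0,0],[0,0,0,0,0,0]]'
python3 - <<'E'
from h import *
to(.5062,.119,.043,160); print(r.get_state()['q'].round(2))
for n in ('side','scene'):
    snap(n,'t'+n); P,p=cloud(n,'t'+n); print(circ(P,r.get_state()['tool_pos'][:2],(.23,.275),.0125,.014))
E
```

```text
clock: 28.08
tool_pos: [0.4711, -0.1367, 0.2778]
eef_rot: [-0.535, 0.845, 0.001, -0.001]
contact_force: [0.4, -0.2, -0.6]
opening: 0.277
finger_force: 8.0
clock: 28.5
tool_pos: [0.4908, -0.0077, 0.2779]
eef_rot: [-0.535, 0.845, 0.001, -0.001]
contact_force: [-0.7, 1.0, -0.2]
opening: 0.276
finger_force: 8.0
clock: 28.92
tool_pos: [0.505, 0.1171, 0.278]
eef_rot: [-0.536, 0.844, 0.001, -0.0]
contact_force: [0.4, 0.6, 0.3]
opening: 0.279
finger_force: 8.0
clock: 29.25
tool_pos: [0.5051, 0.1142, 0.278]
eef_rot: [-0.573, 0.819, 0.0, -0.001]
contact_force: [0.1, -0.4, -0.7]
opening: 0.277
finger_force: 8.0
tcp [0.5051 0.1142 0.278 ] yaw 159.98 tilt 0.12 t 29.25 shift [-2.05e-01  9.00e-03  9.40e+00] turnz frac -0.0001 shift after turn [-2.05e-01  9.00e-03  9.40e+00]
[ 0.2   0.6  -0.84  1.81  0.53  0.97  1.93]
(array([0.5063, 0.1163]), 122, 0.0009)
(array([0.5053, 0.116 ]), 113, 0.0008)
```

Run:
```python
from h import *
for n,f in (('scene','scene'),('side','side')):
    P,p=cloud(n,f); q=P.reshape(-1,3)
    for c in [(.3818,.109),(.4649,-.1608)]:
        rr=np.hypot(q[:,0]-c[0],q[:,1]-c[1]); 
        print(f,c,[(round(z,3),round(float(np.median(rr[(rr<.034)&(abs(q[:,2]-z)<.004)])),4)) for z in np.arange(.08,.21,.01)])
```

```text
scene (0.3818, 0.109) [(np.float64(0.08), 0.0295), (np.float64(0.09), 0.0296), (np.float64(0.1), 0.0295), (np.float64(0.11), 0.0282), (np.float64(0.12), 0.0267), (np.float64(0.13), 0.0254), (np.float64(0.14), 0.0223), (np.float64(0.15), 0.0179), (np.float64(0.16), 0.0135), (np.float64(0.17), 0.013), (np.float64(0.18), 0.0128), (np.float64(0.19), 0.0131), (np.float64(0.2), 0.0162)]
scene (0.4649, -0.1608) [(np.float64(0.08), 0.0291), (np.float64(0.09), 0.0293), (np.float64(0.1), 0.0293), (np.float64(0.11), 0.0281), (np.float64(0.12), 0.0264), (np.float64(0.13), 0.0254), (np.float64(0.14), 0.0225), (np.float64(0.15), 0.0177), (np.float64(0.16), 0.0145), (np.float64(0.17), 0.0126), (np.float64(0.18), 0.0126), (np.float64(0.19), 0.0132), (np.float64(0.2), 0.0159)]
side (0.3818, 0.109) [(np.float64(0.08), 0.0293), (np.float64(0.09), 0.0294), (np.float64(0.1), 0.0293), (np.float64(0.11), 0.0282), (np.float64(0.12), 0.0267), (np.float64(0.13), 0.0253), (np.float64(0.14), 0.0225), (np.float64(0.15), 0.0177), (np.float64(0.16), 0.014), (np.float64(0.17), 0.0133), (np.float64(0.18), 0.013), (np.float64(0.19), 0.0125), (np.float64(0.2), 0.016)]
side (0.4649, -0.1608) [(np.float64(0.08), 0.0287), (np.float64(0.09), 0.0297), (np.float64(0.1), 0.0288), (np.float64(0.11), 0.0282), (np.float64(0.12), 0.0262), (np.float64(0.13), 0.0249), (np.float64(0.14), 0.022), (np.float64(0.15), 0.0178), (np.float64(0.16), 0.0135), (np.float64(0.17), 0.0132), (np.float64(0.18), 0.0128), (np.float64(0.19), 0.0123), (np.float64(0.2), 0.0157)]
```

Pink bottle B's radius at 107 mm is 28.5 mm, so at yaw 160 the gripper body's corner would touch it. At about yaw 185, with the placement 1.5 mm deeper in x, it clears.

```bash
python3 -m pendant '[[0,0,0,0,0,-0.035],[0,0,0,0,0,-0.035],[0,0,0,0,0,-0.035],[0,0,0,0,0,-0.034],[0,0,0,0,0,0]]'
python3 - <<'E'
from h import *
to(.508,.119,.043,185); print(r.get_state()['q'].round(2))
E
```

```text
clock: 29.77
tool_pos: [0.5056, 0.114, 0.2786]
eef_rot: [0.738, -0.675, -0.0, 0.0]
contact_force: [0.4, -0.4, 0.5]
opening: 0.277
finger_force: 8.0
tcp [0.5056 0.114  0.2786] yaw -174.87 tilt 0.05 t 29.77 shift [-0.188 -0.12   9.424] turnz frac 0.0007 shift after turn [-0.188 -0.12   9.424]
[ 0.26  0.64 -0.96  1.81  0.61  1.02  2.29]
```

```bash
python3 -m pendant '[[-0.19,-0.12,0.5,0,0,0],[0,0,1,0,0,0],[0,0,1,0,0,0],[0,0,1,0,0,0],[0,0,1,0,0,0]]' 
python3 -m pendant '[[0,0,1,0,0,0],[0,0,1,0,0,0],[0,0,0.7,0,0,0],[0,0,0,0,0,0],[0,0,0,0,0,0]]'
python3 - <<'E'
from h import *
to(.508,.119,.043,185); print(r.get_state()['q'].round(2))
for n in ('side','scene'):
    snap(n,'t'+n); P,p=cloud(n,'t'+n); print(circ(P,(.507,.121),(.07,.105),.0125,.014))
E
```

```text
clock: 30.18
tool_pos: [0.508, 0.1195, 0.1646]
eef_rot: [0.736, -0.676, -0.0, 0.0]
contact_force: [0.0, 0.1, 0.2]
opening: 0.278
finger_force: 8.0
clock: 30.6
tool_pos: [0.5075, 0.1196, 0.0981]
eef_rot: [0.737, -0.676, -0.001, 0.001]
contact_force: [0.4, -0.1, 0.0]
opening: 0.281
finger_force: 8.0
tcp [0.5075 0.1196 0.0981] yaw -175.01 tilt 0.13 t 30.6 shift [ 0.025 -0.023  2.203] turnz frac -0.0001 shift after turn [ 0.025 -0.023  2.203]
[ 0.1   0.88 -0.72  1.97  0.95  0.67  1.99]
(array([0.4883, 0.141 ]), 10, 0.0007)
(array([0.5079, 0.1228]), 117, 0.0012)
```

```bash
python3 -m pendant '[[0.05,0,0.5,0,0,0],[0,0,0.6,0,0,0],[0,0,0.5,0,0,0],[0,0,0.3,0,0,0],[0,0,0.15,0,0,0]]' 
python3 -m pendant '[[0,0,0.04,0,0,0],[0,0,0,0,0,0],[0,0,0,0,0,0]]' 
python3 -m pendant '[[0,0,0.04,0,0,0],[0,0,0,0,0,0],[0,0,0,0,0,0]]'
python3 - <<'E'
from h import *
to(.508,.119,.043,185)
E
```

```text
clock: 31.12
tool_pos: [0.5087, 0.1183, 0.0479]
eef_rot: [0.737, -0.675, 0.0, -0.0]
contact_force: [0.5, 0.3, -0.1]
opening: 0.28
finger_force: 8.0
clock: 31.37
tool_pos: [0.5088, 0.1185, 0.0474]
eef_rot: [0.738, -0.675, 0.0, -0.001]
contact_force: [0.6, -0.5, -0.6]
opening: 0.274
finger_force: 8.0
clock: 31.62
tool_pos: [0.5085, 0.1182, 0.046]
eef_rot: [0.738, -0.675, 0.0, -0.0]
contact_force: [-0.2, 0.3, -1.1]
opening: 0.278
finger_force: 8.0
tcp [0.5085 0.1182 0.046 ] yaw -174.95 tilt 0.02 t 31.62 shift [-0.033  0.016  0.118] turnz frac 0.0003 shift after turn [-0.033  0.016  0.118]
```

```bash
python3 -m pendant '[[0,0,0.06,0,0,0],[0,0,0,0,0,0],[0,0,0,0,0,0]]' 
python3 -m pendant '[[0,0,0.04,0,0,0],[0,0,0,0,0,0],[0,0,0,0,0,0]]' 
python3 -m pendant '[[0,0,0.03,0,0,0],[0,0,0,0,0,0],[0,0,0,0,0,0]]'
```

```text
clock: 31.87
tool_pos: [0.5082, 0.1182, 0.0441]
eef_rot: [0.738, -0.675, -0.0, 0.0]
contact_force: [0.6, 0.9, 0.1]
opening: 0.273
finger_force: 8.0
clock: 32.12
tool_pos: [0.5086, 0.1184, 0.0437]
eef_rot: [0.738, -0.675, 0.0, -0.0]
contact_force: [0.1, -0.3, 4.8]
opening: 0.278
finger_force: 8.0
clock: 32.37
tool_pos: [0.5086, 0.1186, 0.0432]
eef_rot: [0.738, -0.675, 0.0, -0.001]
contact_force: [-1.1, -0.9, 8.3]
opening: 0.274
finger_force: 8.0
```

```bash
python3 -m pendant '[[0,0,-0.05,0,0,0],[0,0,0,0,0,0],[0,0,0,0,0,0]]' 0.1
python3 -m pendant '[[0,0,-0.3,0,0,0],[0,0,-0.8,0,0,0],[0,0,-1,0,0,0],[0,0,-1,0,0,0],[0,0,-1,0,0,0]]' 
python3 -m pendant '[[0,0,-1,0,0,0],[0,0,-1,0,0,0],[0,0,-1,0,0,0],[0,0,-1,0,0,0],[0,0,-1,0,0,0]]' 
python3 -m pendant '[[0,0,-0.6,0,0,0.038],[0,0,0,0,0,0.038],[0,0,0,0,0,0.038],[0,0,0,0,0,0.038],[0,0,0,0,0,0.038]]' 
python3 -m pendant '[[0,0,0,0,0,0.038],[0,0,0,0,0,0.038],[0,0,0,0,0,0.038],[0,0,0,0,0,0.038],[0,0,0,0,0,0.038]]' 
python3 -m pendant '[[0,0,0,0,0,0.038],[0,0,0,0,0,0.038],[0,0,0,0,0,0.038],[0,0,0,0,0,0.038],[0,0,0,0,0,0.038]]' 
python3 -m pendant '[[0,0,0,0,0,0.038],[0,0,0,0,0,0.038],[0,0,0,0,0,0.038],[0,0,0,0,0,0.038],[0,0,0,0,0,0.038]]' 
python3 -m pendant '[[0,0,0,0,0,0.038],[0,0,0,0,0,0.038],[0,0,0,0,0,0.038],[0,0,0,0,0,0.038],[0,0,0,0,0,0]]'
python3 - <<'E'
from h import *
to(.4395,-.07,.28,20); print(r.get_state()['q'].round(2))
for n in ('side','scene'):
    snap(n,'t'+n); P,p=cloud(n,'t'+n); print('drop',circ(P,(.507,.121),(.02,.07),.0125,.014),'paint',circ(P,(.4395,-.07),(.005,.028),.016,.012),'spirit',circ(P,(.505,.261),(.03,.11),.029,.012),'primer',circ(P,(.505,.191),(.03,.11),.022,.012))
E
```

```text
clock: 32.62
tool_pos: [0.5083, 0.1182, 0.0436]
eef_rot: [0.738, -0.675, -0.0, 0.0]
contact_force: [-0.1, 0.3, -0.2]
opening: 0.479
finger_force: 0.0
clock: 33.03
tool_pos: [0.5078, 0.1182, 0.1475]
eef_rot: [0.738, -0.675, -0.0, 0.0]
contact_force: [0.9, 0.6, -0.5]
opening: 0.552
finger_force: 0.0
clock: 33.45
tool_pos: [0.5077, 0.1181, 0.2728]
eef_rot: [0.738, -0.675, -0.0, 0.0]
contact_force: [0.7, -1.1, 0.1]
opening: 0.55
finger_force: 0.0
clock: 33.87
tool_pos: [0.5079, 0.1182, 0.2867]
eef_rot: [-0.504, 0.864, 0.0, -0.0]
contact_force: [-0.2, -0.4, 0.4]
opening: 0.551
finger_force: 0.0
clock: 34.28
tool_pos: [0.5078, 0.1183, 0.2865]
eef_rot: [-0.228, 0.974, 0.0, -0.0]
contact_force: [0.4, -0.4, 0.5]
opening: 0.553
finger_force: 0.0
clock: 34.7
tool_pos: [0.5077, 0.1184, 0.2865]
eef_rot: [0.068, 0.998, 0.0, -0.0]
contact_force: [-0.1, 0.2, -0.1]
opening: 0.549
finger_force: 0.0
clock: 35.12
tool_pos: [0.5078, 0.1185, 0.2865]
eef_rot: [0.359, 0.933, 0.0, -0.0]
contact_force: [-0.7, 0.6, 0.4]
opening: 0.548
finger_force: 0.0
clock: 35.53
tool_pos: [0.5079, 0.1186, 0.2864]
eef_rot: [0.568, 0.823, 0.0, -0.0]
contact_force: [-0.2, 0.9, -0.1]
opening: 0.551
finger_force: 0.0
tcp [0.5079 0.1186 0.2864] yaw 20.78 tilt 0.03 t 35.53 shift [-6.085 -5.233  0.255] turnz frac 0.0043 shift after turn [-6.156 -5.15   0.255]
[-0.23  0.49 -0.14  1.82  0.09  0.84 -0.05]
drop (None, 0, 0) paint (array([ 0.4402, -0.0695]), 73, 0.0011) spirit (array([0.5056, 0.2618]), 194, 0.0006) primer (array([0.5057, 0.1929]), 43, 0.0004)
drop (array([0.5081, 0.1212]), 171, 0.0009) paint (array([ 0.4384, -0.0697]), 85, 0.0009) spirit (array([0.5044, 0.2618]), 672, 0.0007) primer (array([0.5034, 0.1907]), 496, 0.0008)
```

```bash
python3 -m pendant '[[-0.5,-0.4,0,0,0,0.004],[-0.9,-0.8,0,0,0,0],[-0.9,-0.8,0,0,0,0],[-1,-0.8,0,0,0,0],[-1,-0.8,0,0,0,0]]' 
python3 -m pendant '[[-0.9,-0.8,0,0,0,0],[-0.8,-0.7,0,0,0,0],[0,0,0.5,0,0,0],[0,0,1,0,0,0],[0,0,1,0,0,0]]' 
python3 -m pendant '[[0,0,1,0,0,0],[0,0,1,0,0,0],[0,0,1,0,0,0],[0,0,0.5,0,0,0],[0,0,0,0,0,0]]' 
python3 -m pendant '[[0,0,0,0,0,0],[0,0,0,0,0,0]]'
python3 - <<'E'
from h import *
to(.4395,-.07,.016,20); print(r.get_state()['q'].round(2))
snap('wrist','w9'); P,p=cloud('wrist','w9'); print(circ(P,(.4395,-.07),(.005,.028),.016,.012),circ(P,(.4395,-.07),(.032,.04),.0175,.012))
q=P[(P[...,2]>.039)&(P[...,2]<.046)&(np.hypot(P[...,0]-.4395,P[...,1]+.07)<.03)]; print('top',len(q),q.min(0),q.max(0))
E
```

```text
clock: 36.05
tool_pos: [0.4596, -0.0161, 0.2862]
eef_rot: [0.572, 0.82, -0.0, -0.0]
contact_force: [1.0, -0.6, 0.7]
opening: 0.553
finger_force: 0.0
clock: 36.47
tool_pos: [0.4403, -0.0686, 0.2239]
eef_rot: [0.573, 0.82, 0.001, 0.001]
contact_force: [0.1, -0.1, 0.4]
opening: 0.55
finger_force: 0.0
clock: 36.88
tool_pos: [0.4383, -0.0674, 0.1342]
eef_rot: [0.572, 0.82, -0.001, -0.002]
contact_force: [1.0, -1.0, 0.1]
opening: 0.55
finger_force: 0.0
clock: 37.05
tool_pos: [0.4407, -0.0672, 0.137]
eef_rot: [0.572, 0.82, 0.0, 0.0]
contact_force: [0.7, -0.7, -0.1]
opening: 0.555
finger_force: 0.0
tcp [ 0.4407 -0.0672  0.137 ] yaw 20.17 tilt 0.06 t 37.05 shift [-0.086 -0.09   4.841] turnz frac 0.0009 shift after turn [-0.086 -0.09   4.841]
[ 0.1   0.66 -0.07  2.19  0.16  0.3   0.24]
(array([ 0.4386, -0.0718]), 136, 0.0003) (array([ 0.439 , -0.0725]), 112, 0.0002)
top 1577 [ 0.42171739 -0.0886598   0.03910896] [ 0.45517744 -0.0548311   0.04524611]
```

```bash
python3 -m pendant '[[-0.11,-0.09,0.6,0,0,0],[0,0,0.8,0,0,0],[0,0,0.8,0,0,0],[0,0,0.3,0,0,0],[0,0,0,0,0,0]]'
python3 - <<'E'
from h import *
to(.439,-.0705,.017,20); print(r.get_state()['q'].round(2))
E
```

```text
clock: 37.52
tool_pos: [0.4392, -0.07, 0.0733]
eef_rot: [0.572, 0.82, -0.0, -0.001]
contact_force: [-0.3, 0.1, -0.5]
opening: 0.55
finger_force: 0.0
tcp [ 0.4392 -0.07    0.0733] yaw 20.2 tilt 0.07 t 37.52 shift [-0.02  -0.011  2.251] turnz frac 0.0011 shift after turn [-0.02  -0.011  2.251]
[ 0.07  0.79 -0.03  2.23  0.18  0.12  0.23]
```

```bash
python3 -m pendant '[[0,0,0.3,0,0,0],[0,0,0.3,0,0,0],[0,0,0.2,0,0,0],[0,0,0,0,0,0],[0,0,0,0,0,0]]'
python3 - <<'E'
from h import *
to(.439,-.0705,.017,20); print(r.get_state()['q'].round(3))
E
```

```text
clock: 37.93
tool_pos: [0.4393, -0.07, 0.0537]
eef_rot: [0.572, 0.82, -0.0, -0.0]
contact_force: [0.6, 0.3, -0.6]
opening: 0.551
finger_force: 0.0
tcp [ 0.4393 -0.07    0.0537] yaw 20.18 tilt 0.02 t 37.93 shift [-0.016 -0.02   1.467] turnz frac 0.001 shift after turn [-0.016 -0.02   1.467]
[ 0.065  0.837 -0.018  2.234  0.184  0.072  0.222]
```

Joint 6 is nearing its lower limit (0.04) with this straight-elbow posture. I'll go up and come back at yaw 158, which swings the elbow out, as it did for the dropper.

```bash
python3 -m pendant '[[0,0,-0.6,0,0,0],[0,0,-1,0,0,0],[0,0,-1,0,0,0],[0,0,-1,0,0,0],[0,0,-1,0,0,0]]' 
python3 -m pendant '[[0,0,-0.6,0,0,0],[0,0,0,0,0,-0.038],[0,0,0,0,0,-0.038],[0,0,0,0,0,-0.038],[0,0,0,0,0,-0.038]]' 
python3 -m pendant '[[0,0,0,0,0,-0.038],[0,0,0,0,0,-0.038],[0,0,0,0,0,-0.038],[0,0,0,0,0,-0.038],[0,0,0,0,0,-0.038]]' 
python3 -m pendant '[[0,0,0,0,0,-0.038],[0,0,0,0,0,-0.038],[0,0,0,0,0,-0.038],[0,0,0,0,0,-0.038],[0,0,0,0,0,-0.038]]' 
python3 -m pendant '[[0,0,0,0,0,-0.038],[0,0,0,0,0,-0.038],[0,0,0,0,0,-0.038],[0,0,0,0,0,-0.038],[0,0,0,0,0,-0.038]]' 
python3 -m pendant '[[0,0,0,0,0,-0.038],[0,0,0,0,0,0],[0,0,0,0,0,0]]'
python3 - <<'E'
from h import *
to(.439,-.0705,.017,158); print(r.get_state()['q'].round(3))
E
```

```text
clock: 38.35
tool_pos: [0.4391, -0.07, 0.1702]
eef_rot: [0.572, 0.82, -0.0, 0.0]
contact_force: [0.2, 0.5, -0.7]
opening: 0.548
finger_force: 0.0
clock: 38.77
tool_pos: [0.4393, -0.0701, 0.1843]
eef_rot: [0.359, 0.933, -0.0, 0.0]
contact_force: [-0.2, -0.9, 0.1]
opening: 0.545
finger_force: 0.0
clock: 39.18
tool_pos: [0.4392, -0.0702, 0.1841]
eef_rot: [0.069, 0.998, -0.0, 0.0]
contact_force: [0.1, -0.2, 0.2]
opening: 0.551
finger_force: 0.0
clock: 39.6
tool_pos: [0.4392, -0.0703, 0.1841]
eef_rot: [-0.227, 0.974, -0.0, 0.0]
contact_force: [-0.6, -1.1, 0.0]
opening: 0.552
finger_force: 0.0
clock: 40.02
tool_pos: [0.4392, -0.0704, 0.184]
eef_rot: [-0.503, 0.864, -0.0, -0.0]
contact_force: [-0.3, 0.9, -0.5]
opening: 0.545
finger_force: 0.0
clock: 40.27
tool_pos: [0.4392, -0.0703, 0.1838]
eef_rot: [-0.55, 0.835, -0.0, -0.0]
contact_force: [-0.2, 0.8, 0.1]
opening: 0.55
finger_force: 0.0
tcp [ 0.4392 -0.0703  0.1838] yaw 156.77 tilt 0.01 t 40.27 shift [1.100e-02 4.000e-03 6.673e+00] turnz frac -0.0068 shift after turn [1.100e-02 4.000e-03 6.673e+00]
[ 0.559  0.664 -0.806  2.13   0.79   0.678  1.942]
```

q6 is now 0.68, with plenty of room. Descending.

```bash
python3 -m pendant '[[0,0,0.6,0,0,-0.007],[0,0,1,0,0,0],[0,0,1,0,0,0],[0,0,1,0,0,0],[0,0,0.8,0,0,0]]' 
python3 -m pendant '[[0,0,0.3,0,0,0],[0,0,0,0,0,0]]'
python3 - <<'E'
from h import *
to(.439,-.0705,.017,158); print(r.get_state()['q'].round(3))
E
```

```text
clock: 40.68
tool_pos: [0.4391, -0.0702, 0.0726]
eef_rot: [-0.56, 0.829, -0.0, -0.0]
contact_force: [0.3, -0.2, 0.1]
opening: 0.547
finger_force: 0.0
clock: 40.85
tool_pos: [0.4386, -0.07, 0.0649]
eef_rot: [-0.56, 0.828, 0.0, -0.001]
contact_force: [0.5, 1.0, 0.4]
opening: 0.551
finger_force: 0.0
tcp [ 0.4386 -0.07    0.0649] yaw 158.13 tilt 0.17 t 40.85 shift [ 0.009 -0.029  1.916] turnz frac 0.0007 shift after turn [ 0.009 -0.029  1.916]
[ 0.372  0.853 -0.519  2.215  1.223  0.41   1.576]
```

```bash
python3 -m pendant '[[0.01,-0.02,0.5,0,0,0],[0,0,0.6,0,0,0],[0,0,0.5,0,0,0],[0,0,0.3,0,0,0],[0,0,0,0,0,0]]' 
python3 -m pendant '[[0,0,0,0,0,0],[0,0,0,0,0,0],[0,0,0,0,0,0],[0,0,0,0,0,0],[0,0,0,0,0,0]]' -1 8
python3 -m pendant '[[0,0,-0.5,0,0,0],[0,0,-0.8,0,0,0],[0,0,-1,0,0,0],[0,0,-1,0,0,0],[0,0,-1,0,0,0]]' 
python3 -m pendant '[[0,0,-1,0,0,0],[0,0,-1,0,0,0],[0,0,-0.7,0,0,0],[0,0,0,0,0,0],[0,0,0,0,0,0]]'
python3 - <<'E'
from h import *
to(.5067,.051,.19,20); print(r.get_state()['q'].round(3))
for n in ('side','scene'):
    snap(n,'t'+n); P,p=cloud(n,'t'+n); print(circ(P,r.get_state()['tool_pos'][:2],(.165,.195),.016,.012))
E
```

```text
clock: 41.27
tool_pos: [0.4399, -0.0705, 0.0184]
eef_rot: [-0.56, 0.828, -0.0, -0.0]
contact_force: [-0.6, 0.3, -0.2]
opening: 0.555
finger_force: 0.0
clock: 41.68
tool_pos: [0.4403, -0.0704, 0.0194]
eef_rot: [-0.561, 0.828, -0.0, 0.001]
contact_force: [-0.0, -0.8, 4.6]
opening: 0.378
finger_force: 8.0
clock: 42.1
tool_pos: [0.4392, -0.0702, 0.1274]
eef_rot: [-0.561, 0.828, 0.0, -0.0]
contact_force: [0.3, 0.4, -1.4]
opening: 0.374
finger_force: 8.0
clock: 42.52
tool_pos: [0.44, -0.0707, 0.1942]
eef_rot: [-0.561, 0.828, -0.001, 0.001]
contact_force: [-0.2, 0.2, -1.0]
opening: 0.377
finger_force: 8.0
tcp [ 0.44   -0.0707  0.1942] yaw 158.19 tilt 0.1 t 42.52 shift [-5.512 -0.669  0.169] turnz frac -0.2323 shift after turn [-3.663 -4.173  0.169]
[ 0.554  0.639 -0.79   2.119  0.739  0.681  2.019]
(array([ 0.44  , -0.0708]), 73, 0.0012)
(array([ 0.4385, -0.0703]), 75, 0.0009)
```

```bash
python3 -m pendant '[[0,0,0,0,0,0.038],[0,0,0,0,0,0.038],[0,0,0,0,0,0.038],[0,0,0,0,0,0.038],[0,0,0,0,0,0.038]]' 
python3 -m pendant '[[0,0,0,0,0,0.038],[0,0,0,0,0,0.038],[0,0,0,0,0,0.038],[0,0,0,0,0,0.038],[0,0,0,0,0,0.038]]' 
python3 -m pendant '[[0,0,0,0,0,0.038],[0,0,0,0,0,0.038],[0,0,0,0,0,0.038],[0,0,0,0,0,0.038],[0,0,0,0,0,0.038]]' 
python3 -m pendant '[[0,0,0,0,0,0.038],[0,0,0,0,0,0.038],[0,0,0,0,0,0.038],[0,0,0,0,0,0.038],[0,0,0,0,0,0.038]]' 
python3 -m pendant '[[0,0,0,0,0,0.007],[0,0,0,0,0,0],[0,0,0,0,0,0]]'
python3 - <<'E'
from h import *
to(.5067,.051,.19,20); print(r.get_state()['q'].round(3))
E
```

```text
clock: 43.03
tool_pos: [0.4389, -0.0704, 0.1924]
eef_rot: [-0.29, 0.957, 0.0, -0.001]
contact_force: [0.6, 0.4, 0.0]
opening: 0.377
finger_force: 8.0
clock: 43.45
tool_pos: [0.4389, -0.0704, 0.1924]
eef_rot: [0.004, 1.0, -0.0, -0.001]
contact_force: [0.3, 0.1, -0.2]
opening: 0.371
finger_force: 8.0
clock: 43.87
tool_pos: [0.4389, -0.0704, 0.1925]
eef_rot: [0.298, 0.955, -0.001, -0.001]
contact_force: [0.4, -0.1, -1.2]
opening: 0.378
finger_force: 8.0
clock: 44.28
tool_pos: [0.4389, -0.0704, 0.1925]
eef_rot: [0.566, 0.825, -0.001, -0.001]
contact_force: [0.1, 0.3, 0.0]
opening: 0.377
finger_force: 8.0
clock: 44.53
tool_pos: [0.4393, -0.0703, 0.1931]
eef_rot: [0.571, 0.821, -0.001, -0.001]
contact_force: [-1.0, 0.5, -0.3]
opening: 0.377
finger_force: 8.0
tcp [ 0.4393 -0.0703  0.1931] yaw 20.36 tilt 0.09 t 44.53 shift [3.612 4.215 0.119] turnz frac 0.002 shift after turn [3.638 4.192 0.119]
[ 0.114  0.544 -0.09   2.14   0.105  0.463  0.298]
```

```bash
python3 -m pendant '[[0.5,0.6,0,0,0,0.002],[0.8,0.9,0,0,0,0],[0.8,0.9,0,0,0,0],[0.8,0.9,0,0,0,0],[0.7,0.9,0,0,0,0]]' 
python3 -m pendant '[[0,0,0,0,0,0],[0,0,0,0,0,0],[0,0,0,0,0,0]]'
python3 - <<'E'
from h import *
to(.5067,.051,.033,20); print(r.get_state()['q'].round(3))
for n in ('side','scene'):
    snap(n,'t'+n); P,p=cloud(n,'t'+n); print(circ(P,r.get_state()['tool_pos'][:2],(.165,.195),.016,.012))
E
```

```text
clock: 44.95
tool_pos: [0.5081, 0.0515, 0.1934]
eef_rot: [0.574, 0.819, -0.0, -0.0]
contact_force: [0.9, -0.5, -0.1]
opening: 0.375
finger_force: 8.0
clock: 45.2
tool_pos: [0.5071, 0.049, 0.1933]
eef_rot: [0.575, 0.818, -0.001, -0.0]
contact_force: [-0.5, 0.1, -1.0]
opening: 0.377
finger_force: 8.0
tcp [0.5071 0.049  0.1933] yaw 19.86 tilt 0.11 t 45.2 shift [0.084 0.024 6.411] turnz frac -0.0008 shift after turn [0.084 0.025 6.411]
[-0.151  0.607 -0.058  1.961  0.062  0.577  0.096]
(array([0.5085, 0.0519]), 92, 0.0008)
(array([0.5071, 0.0514]), 96, 0.0008)
```

```bash
python3 -m pendant '[[0,0,0.6,0,0,0],[0,0,1,0,0,0],[0,0,1,0,0,0],[0,0,1,0,0,0],[0,0,1,0,0,0]]' 
python3 -m pendant '[[0,0,0.7,0,0,0],[0,0,0.4,0,0,0],[0,0,0.2,0,0,0],[0,0,0,0,0,0],[0,0,0,0,0,0]]'
python3 - <<'E'
from h import *
to(.5067,.051,.033,20); print(r.get_state()['q'].round(3))
for n in ('side','scene'):
    snap(n,'t'+n); P,p=cloud(n,'t'+n); print(circ(P,(.5067,.051),(.025,.048),.016,.012))
E
```

```text
clock: 45.72
tool_pos: [0.5076, 0.0484, 0.078]
eef_rot: [0.576, 0.818, -0.0, 0.0]
contact_force: [-0.6, 0.8, -0.6]
opening: 0.377
finger_force: 8.0
clock: 46.13
tool_pos: [0.5083, 0.0496, 0.0468]
eef_rot: [0.575, 0.818, 0.0, 0.0]
contact_force: [-0.7, 0.8, -0.0]
opening: 0.378
finger_force: 8.0
tcp [0.5083 0.0496 0.0468] yaw 19.79 tilt 0.05 t 46.13 shift [ 0.075 -0.041  0.553] turnz frac -0.0012 shift after turn [ 0.075 -0.04   0.553]
[-0.172  0.872 -0.026  2.044  0.09   0.226  0.069]
(array([0.5026, 0.0459]), 14, 0.0021)
(array([0.5086, 0.0527]), 69, 0.0009)
```

```bash
python3 -m pendant '[[-0.02,-0.06,0.2,0,0,0],[0,0,0.2,0,0,0],[0,0,0.08,0,0,0],[0,0,0,0,0,0],[0,0,0,0,0,0]]' 
python3 -m pendant '[[0,0,0.04,0,0,0],[0,0,0,0,0,0],[0,0,0,0,0,0]]' 
python3 -m pendant '[[0,0,0.04,0,0,0],[0,0,0,0,0,0],[0,0,0,0,0,0]]'
```

```text
clock: 46.65
tool_pos: [0.5066, 0.049, 0.0341]
eef_rot: [0.575, 0.818, -0.0, -0.0]
contact_force: [-0.1, -1.1, -0.5]
opening: 0.378
finger_force: 8.0
clock: 46.9
tool_pos: [0.5071, 0.0491, 0.0336]
eef_rot: [0.575, 0.818, 0.0, 0.0]
contact_force: [-0.1, 0.3, 4.8]
opening: 0.373
finger_force: 8.0
clock: 47.15
tool_pos: [0.5077, 0.0494, 0.0329]
eef_rot: [0.575, 0.818, 0.001, 0.001]
contact_force: [0.4, 1.3, 6.6]
opening: 0.372
finger_force: 8.0
```

Seated. Releasing with a limited opening, lifting, and looking from above.

```bash
python3 -m pendant '[[0,0,-0.05,0,0,0],[0,0,0,0,0,0],[0,0,0,0,0,0]]' 0.1
python3 -m pendant '[[0,0,-0.3,0,0,0],[0,0,-0.8,0,0,0],[0,0,-1,0,0,0],[0,0,-1,0,0,0],[0,0,-1,0,0,0]]' 
python3 -m pendant '[[0,0,-1,0,0,0],[0,0,-1,0,0,0],[0,0,-1,0,0,0],[0,0,-1,0,0,0],[0,0,-1,0,0,0]]' 
python3 -m pendant '[[0,0,-1,0,0,0],[0,-1,-1,0,0,0],[0,-1,-0.5,0,0,0],[0,-1,0,0,0,0],[0,-1,0,0,0,0]]'
python3 -m pendant '[[0,-0.5,0,0,0,0],[0,0,0,0,0,0],[0,0,0,0,0,0]]'
python3 - <<'E'
from h import *
to(.5067,.051,.033,20)
for n in ('side','scene','wrist'):
    snap(n,'f'+n); P,p=cloud(n,'f'+n); print(n,'drop',circ(P,(.507,.121),(.02,.07),.0125,.014),'paint',circ(P,(.507,.051),(.02,.042),.016,.012),'spirit',circ(P,(.505,.261),(.03,.11),.029,.012),'primer',circ(P,(.505,.191),(.03,.11),.022,.012))
    hsv=cv2.cvtColor(p,cv2.COLOR_BGR2HSV)
    m=(hsv[...,0]>4)&(hsv[...,0]<18)&(hsv[...,1]>200)&(hsv[...,2]>120)&(P[...,2]>.092)&(P[...,2]<.1)&(abs(P[...,1])<.05)&(abs(P[...,0]-.57)<.03); q=P[m]; print('block top',len(q),*( (q.min(0).round(4),q.max(0).round(4)) if len(q) else ''))
    m=((hsv[...,0]<6)|(hsv[...,0]>174))&(hsv[...,1]>130)&(abs(P[...,2]-.014)<.006)&(abs(P[...,0]-.51)<.07)&(abs(P[...,1])<.05); q=P[m]; print('red',len(q),*( (np.median(q,0).round(4),q[:,1].min().round(4),q[:,1].max().round(4)) if len(q) else ''))
    m=(hsv[...,2]<60)&(P[...,2]>.056)&(P[...,2]<.066)&(abs(P[...,0]-.5)<.045)&(abs(P[...,1])<.03); q=P[m]; print('blade',len(q),*( (q[:,1].min().round(4),q[:,1].max().round(4)) if len(q) else ''))
E
```

```text
clock: 47.4
tool_pos: [0.5065, 0.0488, 0.0333]
eef_rot: [0.575, 0.818, -0.0, -0.0]
contact_force: [0.2, 0.3, 0.2]
opening: 0.545
finger_force: 0.0
clock: 47.82
tool_pos: [0.5062, 0.0488, 0.1372]
eef_rot: [0.575, 0.818, -0.0, -0.0]
contact_force: [0.6, 0.3, -0.2]
opening: 0.549
finger_force: 0.0
clock: 48.23
tool_pos: [0.506, 0.0487, 0.2626]
eef_rot: [0.575, 0.818, -0.0, -0.0]
contact_force: [-0.5, 0.6, -0.4]
opening: 0.55
finger_force: 0.0
clock: 48.65
tool_pos: [0.4115, 0.0146, 0.3245]
eef_rot: [0.575, 0.818, 0.001, 0.001]
contact_force: [0.4, -0.4, 0.2]
opening: 0.551
finger_force: 0.0
clock: 48.9
tool_pos: [0.4008, 0.0107, 0.3239]
eef_rot: [0.575, 0.818, 0.0, 0.0]
contact_force: [-0.1, -0.2, 0.7]
opening: 0.55
finger_force: 0.0
tcp [0.4008 0.0107 0.3239] yaw 19.79 tilt 0.05 t 48.9 shift [ 0.085  4.52  11.64 ] turnz frac -0.0012 shift after turn [ 0.068  4.52  11.64 ]
side drop (None, 0, 0) paint (array([0.5084, 0.052 ]), 18, 0.0008) spirit (array([0.5056, 0.2617]), 195, 0.0006) primer (array([0.5057, 0.1939]), 41, 0.0003)
block top 16 [0.5675 0.0059 0.0923] [0.5795 0.0208 0.0985]
red 0
blade 23 0.0043 0.0128
scene drop (array([0.5082, 0.1209]), 175, 0.0009) paint (array([0.5068, 0.0524]), 81, 0.0009) spirit (array([0.5044, 0.2617]), 664, 0.0008) primer (array([0.5036, 0.1908]), 496, 0.0007)
block top 35 [5.583e-01 3.000e-04 9.200e-02] [0.5824 0.0177 0.0978]
red 10 [0.5114 0.0065 0.0148] -0.0385 0.0488
blade 58 0.004 0.0128
wrist drop (array([0.5084, 0.1188]), 353, 0.0004) paint (array([0.5071, 0.0501]), 82, 0.0003) spirit (array([0.504 , 0.2606]), 319, 0.0003) primer (array([0.5036, 0.1885]), 1138, 0.0002)
block top 257 [ 0.5595 -0.0026  0.0922] [0.5802 0.0144 0.0989]
red 8 [0.4753 0.0041 0.016 ] 0.0033 0.0049
blade 191 0.0034 0.0075
```

View pics/fwrist.png

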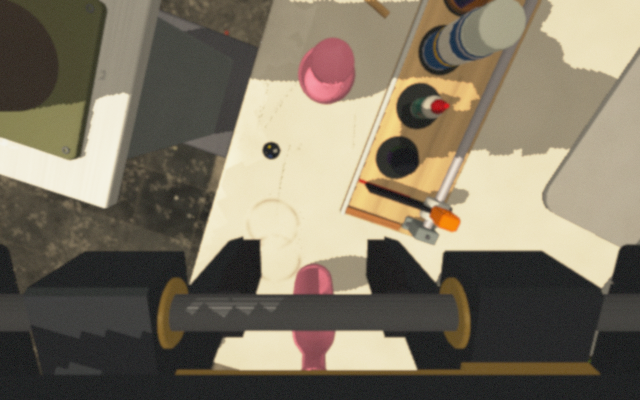

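View pics/fscene.png

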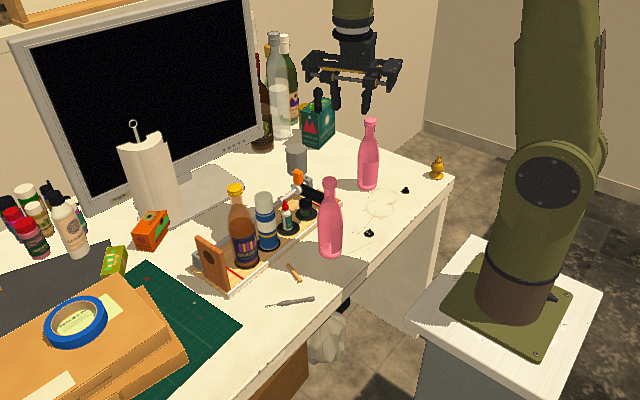

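The wrist view shows the pot (397,157), dropper (420,105) and primer (470,35) all on their mats. The scene view shows all four upright in order: spirit (243,235), primer (265,222), dropper (287,215), pot (306,208). The stop might be 1–2 mm off its line, so I'll check from straight above.

```bash
python3 -m pendant '[[0,0,0,0,0,-0.039],[0,0,0,0,0,-0.039],[0,0,0,0,0,-0.039],[0,0,0,0,0,-0.039],[0,0,0,0,0,-0.039]]' -0.1
python3 -m pendant '[[0,0,0,0,0,-0.039],[0,0,0,0,0,-0.039],[0,0,0,0,0,-0.039],[0,0,0,0,0,-0.039],[0,0,0,0,0,-0.039]]'
python3 -m pendant '[[-0.8,-0.1,0.3,0,0,0],[-1,0,0.6,0,0,0],[-1,0,0.6,0,0,0],[-1,0,0.6,0,0,0],[-0.6,0,0.3,0,0,0]]'
python3 -m pendant '[[0,0,0,0,0,0],[0,0,0,0,0,0],[0,0,0,0,0,0]]'
python3 - <<'E'
from h import *
to(.569,.006,.066,90.5); p,d=snap('wrist','w10')
s=r.get_state(); c,f,T=cam('wrist',(s['tool_pos'],s['eef_rot']))
for u in [(.465,.006,.014),(.5067,.051,.056),(.55,.006,.014),(.5067,.006,.062),(.569,.006,.096)]:
    q=np.linalg.inv(T)@np.array([*u,1]); print(u,(c['cx']-f*q[0]/q[2]).round(1),(c['cy']+f*q[1]/q[2]).round(1))
q=np.linalg.inv(T)@np.array([.52,.006,.03,1]); u0=int(c['cx']-f*q[0]/q[2]); v0=int(c['cy']+f*q[1]/q[2]); print(u0,v0)
a,b=max(0,v0-75),max(0,u0-80); print(a,b)
cv2.imwrite('pics/c10.png',cv2.resize(p[a:a+120,b:b+160],None,fx=5,fy=5,interpolation=cv2.INTER_CUBIC))
E
```

```text
clock: 49.47
tool_pos: [0.4018, 0.0113, 0.3233]
eef_rot: [0.298, 0.955, 0.0, -0.0]
contact_force: [-1.0, -0.1, 0.4]
opening: 0.452
finger_force: 0.0
clock: 49.88
tool_pos: [0.4018, 0.0113, 0.3233]
eef_rot: [-0.003, 1.0, 0.0, 0.0]
contact_force: [0.3, -0.5, -0.1]
opening: 0.454
finger_force: 0.0
clock: 50.3
tool_pos: [0.5136, 0.0088, 0.2613]
eef_rot: [-0.0, 1.0, 0.0, -0.0]
contact_force: [-0.1, -0.7, -0.7]
opening: 0.45
finger_force: 0.0
clock: 50.55
tool_pos: [0.5104, 0.0086, 0.2634]
eef_rot: [-0.0, 1.0, 0.0, -0.0]
contact_force: [-0.5, 0.1, -0.6]
opening: 0.453
finger_force: 0.0
tcp [0.5104 0.0086 0.2634] yaw 90.04 tilt 0.05 t 50.55 shift [-2.351 -0.108  7.895] turnz frac -0.0025 shift after turn [-2.35  -0.127  7.895]
(0.465, 0.006, 0.014) 311.6 126.1
(0.5067, 0.051, 0.056) 354.5 169.3
(0.55, 0.006, 0.014) 311.6 198.7
(0.5067, 0.006, 0.062) 311.4 170.3
(0.569, 0.006, 0.096) 311.2 239.4
311 176
101 231
```

View pics/c10.png

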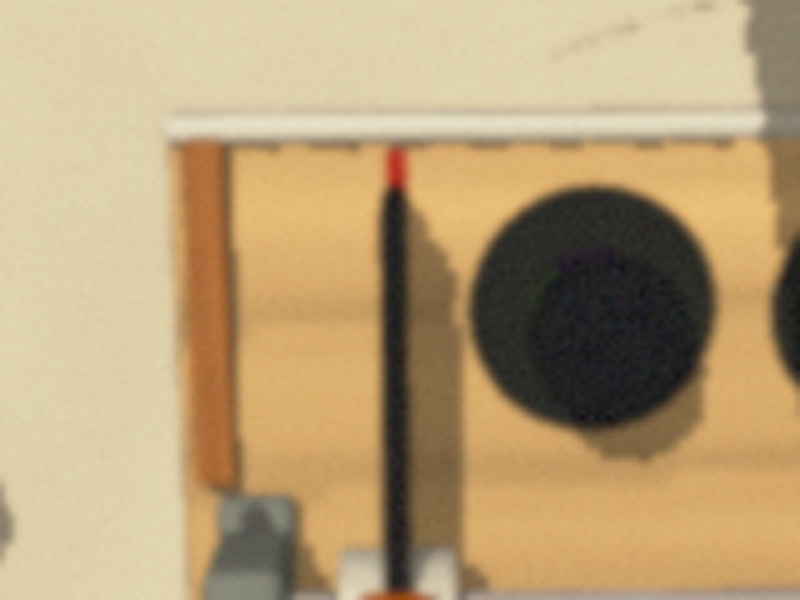

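Seen from straight above, the blade (crop x≈396) lies on the red line (x≈397). The pot's lid is at (610,340), against (617,341) predicted for a centred pot. Everything is in place and the arm is clear.

```bash
python3 -c "
from plant import r
print(r.finish_job())"
```

```text
the job is handed in; nothing more can be done
None
```

I handed the job in at about 51 s: spirit, primer, dropper and paint stand upright on pads 1 to 4, each within about 2 mm of its mat's centre by the cameras, and the stop's blade is on the red line at the open end.

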